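# Pack cast brackets into a transport tray and close its retainer

## Robot

A 7-joint arm with a two-finger parallel gripper is mounted at the origin on the work surface. World frame = base frame: x ahead of the robot, y to its left, z up, the work surface at z = 0. Lengths are in m, angles in rad, forces in N, time in s.
With the tool pointing down it reaches from about 0.35 to 0.9 m from the base axis. Payload 7.2 kg.
Tool frame: the origin (TCP) lies between the finger pads; the fingertips stand 19 mm ahead of it and the grasp point (between the pads) is the TCP; z points along the fingers, y is the line along which they close (so a half turn about z gives the same grasp; the last joint's range is limited). The gripper opens to 85 mm and grips with 20 to 120 N. Pads are 22 mm wide; open, the fingers measure 114 mm over their backs; the gripper's body (76 mm by 85 mm) begins 54 mm behind the grasp point. The pads swing forward as they close: fully open they stand 13 mm farther back than shut.
Start: joints at [1.154, 0.411, -0.013, 1.596, 0.006, 1.134, -0.082], TCP at [0.214, -0.587, 0.218] pointing down, gripper open.
Joint ranges: [-2.95, 2.95], [-0.29, 1.99], [-1.47, 1.44], [0.14, 2.54], [-1.03, 4.17], [0.13, 1.85], [-2.86, 2.86]. Speed limits (rad/s): [2.39, 2.39, 3.01, 3.01, 3.14, 3.14, 3.14].

## Interface

Orientations are given as a unit quaternion [x, y, z, w].
In Python, from bench import r gives the robot as it stands.
- The arm moves only by the tool carry_out, never from a script. Its argument "plan" is one flat list of numbers, 5 for each row, row after row: the shift along the world's x, y, z in mm, then the turn about the world's z in degrees, then the closure, from 0 (fully open) to 1 (shut). In form: [tx, ty, tz, roll, claw, tx, ty, tz, roll, claw, ...]. A call has 1 to 12 rows; each row is the pose to reach, as a shift and turn from the pose commanded when the call began; what a row does not reach only later rows make up. A row lasts 1/12 s, in which the tool goes at most 41.7 mm and 7.16 degrees, less where a joint would pass 70% of its speed; a pose out of reach is approached as far as the arm can. A call with a gripper value outside its range is refused whole. The fingers move at their own pace and stop on an object; "squeeze" is the grip in N (left out, the last holds). Time passes only in rows, so rows that repeat a pose let the fingers close. It gives the time, the measured TCP pose, the force, the opening and the grip force at its end, in the units of the state.
- r.get_obs(): the state, without advancing time (a new reading comes with each control period).
- r.read_camera(name): name is "scene" or "side" or "wrist"; returns a dict with "pixels" (400x640x3 uint8, red, green, blue), "z_map" (400x640 float32, m along the optical axis (not along the pixel's ray), 0 where there is no reading), "fov_y" (degrees; the focal length in pixels is half the picture's height over the tangent of half this angle, whatever the lens; pixels are square), "cx", "cy" (the principal point, pixels), "pose" (4x4, takes a point from camera to world coordinates). Camera axes: x right, y down, z forward; pixel columns grow to the right and rows downward; lengths in m; the calibration is good to about 2 mm. A picture is of the moment at which its call begins.
- r.close_job(): hands the job in; it is judged then, once.
The state is a dict: "clock": time; "qpos": joint angles; "joint_velocities": joint speeds; "joint_efforts": joint torques, N m; "position": TCP position; "tcp_rot": TCP orientation; "force": force on the tool from outside, world axes, zero at the start; "ft_torque": the same for the moment, N m; "gripper_width": finger opening in m; "gripper_force": force on a finger pad.
Only numpy, scipy, OpenCV 4.12 (cv2) and the standard library are available. Lean on these libraries where they do the work, as an engineer would, in place of code of your own. Each camera call takes 0.05 s, during which the arm holds its last target. There are 200 camera calls.

## Task

Pack the three brackets into the tilted transport tray so that they nest together and fill it as one flat layer: one blue L with its long bar tucked fully home under the fixed lip at the tray's low end and its foot pointing up the slope on the rail's side, the yellow Z-bracket in the middle, and the other blue L, turned half round, at the high end. Then slide the red-tabbed retainer rail inward over their edges until it meets its end stop, and let go. Leave the bottle, the carton and the roll of tape where they stand.

Things in the scene. Friction and masses are not known exactly. Their poses are not given: they have to be found in the camera images.
- tray: pale transport tray fixed on a stand, tilted 28 degrees. Origin: centre of its inner floor; x up the slope, y across towards the rail, z square out of the floor. Inside 184 (x) by 138 mm (y), walls 5 mm thick, 15 high. Nested, the brackets leave 4 mm spare along x and 3 along y, so push each snug down the slope for the last to drop in
- lip (a point): inner edge, mid-width, underside of the fixed dark steel lip across the tray's low end (-x); axes as the tray's. It overhangs the inside by 8 mm, over the whole width; underside 15 mm above the tray floor, top 17.5 mm. A 12 mm plate gets under it only by sliding down the slope along the floor, until it meets the low wall 8 mm beyond
- ell_a_grip (a point): blue cast L-bracket, 12 mm plate, 0.33 kg, lying flat. Point: mid-length on its upright rib, 35 mm above the underside, over the mass centre. Rib: 10 mm thick (x), 70 long (y), up to 47 mm above the underside. z up out of the plate. From this point the long bar covers x -33 to +12, y -78.5 to +56.5 mm; the foot x +12 to +57, y +13 to +56.5. ell_b is identical; either fits either end
- ell_b_grip (a point): blue cast L-bracket, 12 mm plate, 0.33 kg, lying flat. Point: mid-length on its upright rib, 35 mm above the underside, over the mass centre. Rib: 10 mm thick (x), 70 long (y), up to 47 mm above the underside. z up out of the plate. From this point the long bar covers x -33 to +12, y -78.5 to +56.5 mm; the foot x +12 to +57, y +13 to +56.5. ell_a is identical; either fits either end
- zed_grip (a point): yellow cast Z-bracket, 12 mm plate, 0.31 kg, lying flat. Point: middle of its upright rib, 35 mm above the underside, over the mass centre. Rib: 10 mm thick (x), 40 long (y), up to 47 mm above the underside. z up. The plate covers x -45 to 0, y -67.5 to +21 mm and x 0 to +45, y -21 to +67.5 mm; half a turn brings it onto itself
- rail_tab (a point): centre of the upright red tab on the aluminium retainer rail along the tray's +y side, 35.5 mm above the tray floor; axes as the tray's. The tab is 12 mm thick (y), 32 long (x), 32 high (19.5 to 51.5 mm above the floor). The rail below is 4 mm thick, underside 15.5 mm above the floor, 156 long (x); its inner edge lies 27 mm from this point towards -y
- rail (a joint): how far the retainer rail is slid inward (tray -y), m: 0 fully open, 0.025 at its end stop with 15 mm of it over the brackets' edges. About 3 N of friction; stays where it is left. A bracket not down on the tray floor blocks it
- spray: white plastic bottle, 56 mm across, 130 mm high, standing; bystander. Origin: centre of its underside
- carton: closed cardboard carton 130 x 100 x 85 mm; bystander. Origin: centre of its underside
- tape: yellow roll of tape lying flat, 90 mm across, 48 mm high; bystander. Origin: centre of its underside
Things that resemble listed ones, but are neither listed nor needed, are in the scene too. What is shaped like the part that bears ell_b_grip but turquoise is not meant.

How it is judged:
By the outcome, as a careful person would: the job done as asked, in the order asked, and still so for the second after the job is handed in, with the robot touching nothing.
It also fails if it takes over 72 s, if anything falls off the work surface, if the arm or the gripper's body presses on something with over 40 N, if the wrist force passes 120 N, or if a joint passes its speed limit or range.

## Working session

There is one attempt and no reset: what is moved stays moved. The work goes in short steps, Python scripts to look and compute and a tool call to move; the robot and the scene stay as the last step left them, time stands still between calls to the robot, and variables do not carry over. Pictures are saved under pics/ and viewed, at most 10 in all, crops included, and the job is handed in when it is done.

Besides the shell and the picture viewer there is one more tool, called after "Emit:" as name(argument=value, ...), one argument or row to a line, values as JSON. carry_out: Moves the arm, as the interface text tells. Its arguments: {"type":"object","properties":{"plan":{"type":"array","items":{"type":"number"}},"squeeze":{"type":"number"}},"required":["plan"]}

```bash
ls; mkdir -p pics; cat > h.py <<'E'
import numpy as np,cv2
from bench import r
def cam(n):
    d=r.read_camera(n);d['f']=200/np.tan(np.radians(d['fov_y'])/2);return d
def pts(d):
    z=d['z_map'];v,u=np.mgrid[:400,:640]
    P=np.stack([(u-d['cx'])/d['f']*z,(v-d['cy'])/d['f']*z,z],-1)
    T=np.array(d['pose']);return P@T[:3,:3].T+T[:3,3]
E
python3 - <<'E'
from h import *
for n in['scene','side']:
    d=cam(n);P=pts(d);cv2.imwrite(f'pics/{n}1.png',d['pixels'][:,:,::-1]);np.savez(f'{n}1.npz',P=P,pix=d['pixels'],T=d['pose'],z=d['z_map'])
    print(n,np.round(d['pose'],3),d['f'])
o=r.get_obs();print(o)
E
```

```text
pics
scene [[-0.426  0.626 -0.652  1.318]
 [ 0.904  0.28  -0.322  0.379]
 [-0.019 -0.727 -0.686  0.952]
 [ 0.     0.     0.     1.   ]] 396.9624520101074
side [[-0.838 -0.385  0.387  0.009]
 [-0.546  0.581 -0.603  0.806]
 [ 0.007 -0.717 -0.697  1.016]
 [ 0.     0.     0.     1.   ]] 454.65652685042227
{'clock': 0.1, 'qpos': array([ 1.15379914,  0.41181587, -0.01269886,  1.59693225,  0.00559601,
        1.13429987, -0.08215334]), 'joint_velocities': array([ 0.00059345, -0.00111033, -0.00059105, -0.00201816, -0.0006567 ,
       -0.00035623,  0.00109517]), 'joint_efforts': array([ 3.87438893e-03, -6.01824403e+01,  6.84854575e-01, -3.00088620e+01,
        1.41369904e-02,  6.50216360e-03,  4.39238840e-05]), 'position': array([ 0.21340926, -0.58695829,  0.21745126]), 'tcp_rot': array([ 9.84825878e-01,  1.73543900e-01, -1.72910150e-04, -6.88520440e-04]), 'force': array([-1.07837634,  0.1474271 , -0.19968503]), 'ft_torque': array([ 0.03638259, -0.00602915,  0.0085361 ]), 'gripper_force': 0.0, 'gripper_width': 0.08543506773800007}
```

View pics/scene1.png

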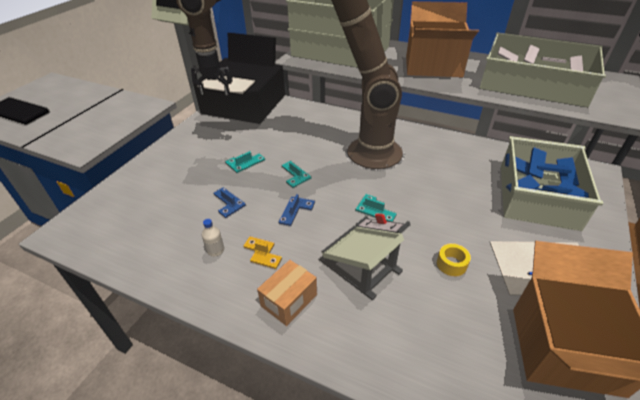

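View pics/side1.png

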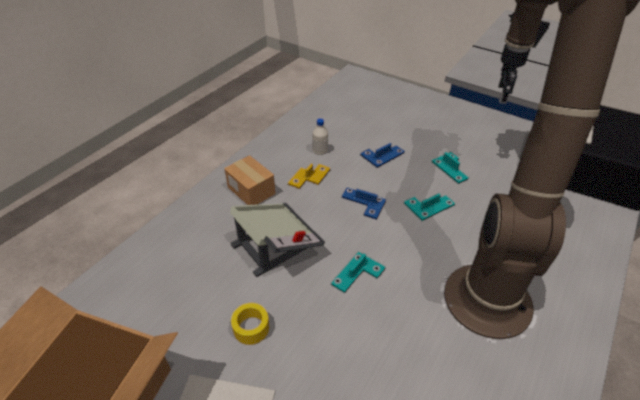

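The scene view has two blue Ls at (230,201) and (296,209), and three turquoise look-alikes at (245,160), (296,172) and (376,208). The yellow Z is at (262,252), the tray at (365,245) with its red tab at (381,218), the bottle at (212,238), the carton at (288,291) and the tape at (454,260). The blue pair are the ones meant: they match the description, and turquoise is excluded. Next I'll measure them and confirm in an enlarged crop.

```bash
python3 - <<'E'
from h import *
for n in['scene','side']:
    D=np.load(n+'1.npz');P=D['P'];hsv=cv2.cvtColor(D['pix'],cv2.COLOR_RGB2HSV);H,S,V=cv2.split(hsv)
    ws=(P[...,2]>0.004)&(P[...,2]<.3)&(P[...,0]>.2)&(P[...,0]<.95)&(abs(P[...,1])<.7)
    for nm,m in dict(blue=(H>105)&(H<125)&(S>110),yel=(H>15)&(H<32)&(S>150),red=((H<6)|(H>174))&(S>140),turq=(H>75)&(H<98)&(S>110)).items():
        k,l,s,c=cv2.connectedComponentsWithStats((m&ws).astype(np.uint8))
        for i in range(1,k):
            if s[i,4]<12: continue
            q=P[l==i];rib=q[q[:,2]>.025];pl=q[(q[:,2]<.016)]
            o=[n,nm,np.round(c[i]),s[i,4],'mean',q.mean(0).round(3),'zmax',q[:,2].max().round(3)]
            if len(rib)>5 and len(pl)>5:
                w,v=np.linalg.eigh(np.cov(rib[:,:2].T));a=v[:,1]
                o+=['rib',rib.mean(0).round(3),'ang',np.degrees(np.arctan2(a[1],a[0])).round(1),'plate bbox along/across rib']
                e=(pl[:,:2]-rib.mean(0)[:2])@v[:,::-1];o+=[np.percentile(e,[1,99],0).round(3).tolist(), 'axes',v[:,::-1].T.round(2).tolist()]
            print(*o)
    # tray floor: pale greenish raised, plane fit
    m=(P[...,2]>.06)&(P[...,2]<.3)&(P[...,0]>.25)&(P[...,0]<.9)&(H>20)&(H<45)&(S>20)&(S<90)&(V>110)
    k,l,s,c=cv2.connectedComponentsWithStats(m.astype(np.uint8));i=1+s[1:,4].argmax();q=P[l==i]
    cen=q.mean(0)
    for _ in range(5):
        u,w,vt=np.linalg.svd(q-q.mean(0),full_matrices=False);nn=vt[2]*np.sign(vt[2,2]);dd=(q-q.mean(0))@nn;q=q[abs(dd)<max(.003,1.5*dd.std())]
    print(n,'tray',c[i],s[i,4],q.mean(0),nn,np.degrees(np.arccos(nn[2])),'az up',np.degrees(np.arctan2(-nn[1],-nn[0])))
    x=np.array([-nn[0],-nn[1],0]);x/=np.linalg.norm(x);y=np.cross([0,0,1],x);x=np.cross(y,nn)
    e=(q-q.mean(0))@np.c_[x,y];print(np.percentile(e,[.5,99.5],0).round(3))
D=np.load('scene1.npz')['pix'][:,:,::-1]
cv2.imwrite('pics/crop1.png',cv2.resize(D[140:300,190:420],None,fx=3.4,fy=3.4,interpolation=cv2.INTER_CUBIC))
E
```

```text
scene blue [228. 202.] 314 mean [ 0.516 -0.362  0.02 ] zmax 0.053 rib [ 0.507 -0.367  0.045] ang 73.8 plate bbox along/across rib [[-0.079, -0.057], [0.051, 0.03]] axes [[0.28, 0.96], [-0.96, 0.28]]
scene blue [294. 209.] 338 mean [ 0.453 -0.132  0.019] zmax 0.052 rib [ 0.448 -0.136  0.046] ang -173.6 plate bbox along/across rib [[-0.072, -0.052], [0.06, 0.031]] axes [[-0.99, -0.11], [0.11, -0.99]]
scene blue [207. 223.] 53 mean [ 0.712 -0.28   0.129] zmax 0.134
scene yel [262. 252.] 588 mean [ 0.666 -0.134  0.018] zmax 0.053 rib [ 0.66  -0.139  0.041] ang 97.5 plate bbox along/across rib [[-0.065, -0.045], [0.064, 0.044]] axes [[-0.13, 0.99], [-0.99, -0.13]]
scene yel [453. 259.] 743 mean [0.47  0.407 0.036] zmax 0.054 rib [0.469 0.407 0.044] ang 178.4 plate bbox along/across rib [[-0.038, -0.037], [0.041, 0.036]] axes [[-1.0, 0.03], [-0.03, -1.0]]
scene red [381. 218.] 70 mean [0.481 0.178 0.124] zmax 0.139
scene turq [244. 161.] 359 mean [ 0.288 -0.444  0.02 ] zmax 0.051 rib [ 0.287 -0.447  0.039] ang 154.8 plate bbox along/across rib [[-0.053, -0.032], [0.077, 0.055]] axes [[-0.9
[... 1607 characters left out ...]
446  0.039] ang 154.6 plate bbox along/across rib [[-0.056, -0.032], [0.076, 0.055]] axes [[-0.9, 0.43], [-0.43, -0.9]]
side turq [429. 205.] 604 mean [ 0.263 -0.222  0.017] zmax 0.052 rib [ 0.263 -0.224  0.039] ang 63.6 plate bbox along/across rib [[-0.077, -0.054], [0.053, 0.031]] axes [[0.45, 0.9], [-0.9, 0.45]]
side turq [357. 271.] 773 mean [0.325 0.12  0.018] zmax 0.051 rib [0.328 0.116 0.042] ang 85.0 plate bbox along/across rib [[-0.059, -0.032], [0.074, 0.054]] axes [[0.09, 1.0], [-1.0, 0.09]]
side tray [261.78288543 222.29844413] 1414 [0.59184441 0.166528   0.0931718 ] [-0.1607833  -0.44656001  0.88018912] 28.33481430365439 az up 70.19865971226399
[[-0.071 -0.064]
 [ 0.082  0.071]]
```

View pics/crop1.png

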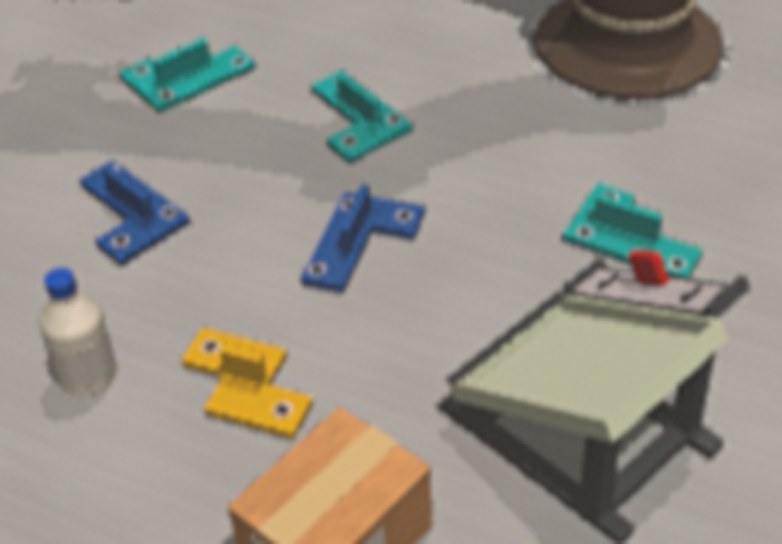

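The crop shows both blue Ls, at crop (135,210) and (360,240), with the handedness described, and they are clearly blue next to the turquoise ones. The second L, at about (0.445,-0.136), needs only a small turn for the low end, so I'll take it first.

Emit:
carry_out(
  plan=[231,451,30,78,0,231,451,30,78,0,231,451,30,78,0,231,451,30,78,0,231,451,30,78,0,231,451,30,78,0,231,451,30,78,0,231,451,30,78,0,231,451,30,78,0,231,451,30,78,0,231,451,30,78,0,231,451,30,78,0],
  squeeze=30,
)

```text
clock: 1.1
position: [0.4414, -0.1413, 0.2479]
tcp_rot: [0.654, 0.757, -0.0, 0.0]
force: [1.1, -1.1, -0.3]
gripper_width: 0.0854
gripper_force: 0.0
```

Emit:
carry_out(
  plan=[10,20,0,0,0,10,20,0,0,0,10,20,0,0,0,10,20,0,0,0],
)

```text
clock: 1.43
position: [0.4505, -0.124, 0.2474]
tcp_rot: [0.656, 0.754, -0.0, -0.0]
force: [0.0, -0.1, 0.4]
gripper_width: 0.0857
gripper_force: 0.0
```

```bash
cat >> h.py <<'E'
def az():
    from scipy.spatial.transform import Rotation as R
    o=r.get_obs();M=R.from_quat(o['tcp_rot']).as_matrix();return np.degrees(np.arctan2(M[1,1],M[0,1]))
def state():
    o=r.get_obs();print('t',round(o['clock'],2),'tcp',o['position'].round(4),'az',az().round(1),'F',o['force'].round(1),'w',round(o['gripper_width'],4),'gf',o['gripper_force'],'q',o['qpos'].round(2))
def look(col,name=None,n='wrist'):
    d=cam(n);P=pts(d);H,S,V=cv2.split(cv2.cvtColor(d['pixels'],cv2.COLOR_RGB2HSV))
    m={'blue':(H>105)&(H<125)&(S>110),'yel':(H>15)&(H<32)&(S>150),'red':((H<6)|(H>174))&(S>140)}[col]
    if name: cv2.imwrite(f'pics/{name}.png',d['pixels'][:,:,::-1])
    return d,P,m
def rib(col,name=None):
    """plate minAreaRect and rib-top centre/direction of a bracket flat on the table"""
    d,P,m=look(col,name);m&=(P[...,2]>.004)&(P[...,2]<.06)
    k,l,s,c=cv2.connectedComponentsWithStats(m.astype(np.uint8));i=1+s[1:,4].argmax();q=P[l==i]
    t=q[q[:,2]>.043];R=cv2.minAreaRect((t[:,:2]*1000).astype(np.float32))
    p=cv2.minAreaRect((q[q[:,2]<.016][:,:2]*1000).astype(np.float32))
    print('px',c[i].round(),s[i,4],'zmax',np.percentile(q[:,2],[50,99]).round(4));print('ribtop',R);print('plate',p)
E
python3 - <<'E'
from h import *
state();rib('blue','w1');state()
E
```

```text
t 1.43 tcp [ 0.4505 -0.124   0.2474] az 7.9 F [ 0.  -0.1  0.4] w 0.0857 gf 0.0 q [ 0.65  0.16 -0.54  1.89  0.09  1.12  0.22]
px [307. 177.] 3636 zmax [0.0125 0.0482]
ribtop ((441.3455505371094, -138.93289184570312), (68.353759765625, 10.44108772277832), 9.242006301879883)
plate ((450.2956848144531, -125.77372741699219), (134.6009063720703, 89.30551147460938), 8.785808563232422)
t 1.48 tcp [ 0.4504 -0.1244  0.2474] az 7.9 F [-0.5 -1.  -0.1] w 0.0853 gf 0.0 q [ 0.65  0.16 -0.54  1.89  0.09  1.12  0.22]
```

View pics/w1.png

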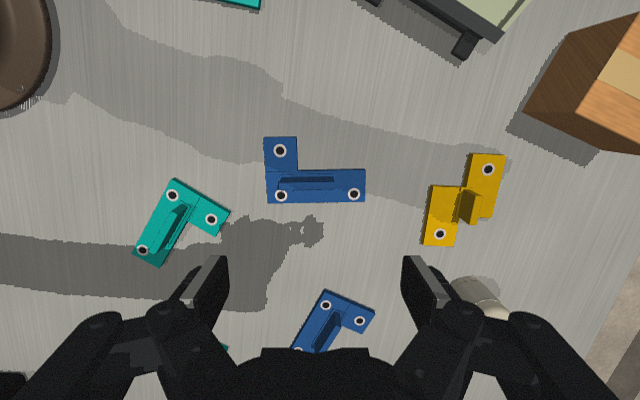

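The wrist view shows the L centred at (307,177). The measurements agree on rib centre (441.3,-138.9) and azimuth 9°. I'll grip the rib by its ends so the plate can pivot to the tray's slope.

Emit:
carry_out(
  plan=[-9,-15,-60,1,0,-9,-15,-60,1,0,-9,-15,-150,1,0,-9,-15,-195,1,0,-9,-15,-205,1,0,-9,-15,-217,1,0,-9,-15,-217,1,0,-9,-15,-217,1,1,-9,-15,-217,1,1,-9,-15,-217,1,1,-9,-15,-217,1,1,-9,-15,-217,1,1],
  squeeze=30,
)

```text
clock: 2.48
position: [0.4438, -0.1392, 0.0337]
tcp_rot: [0.65, 0.76, 0.0, 0.002]
force: [-6.1, -0.3, 29.2]
gripper_width: 0.0255
gripper_force: 14.6
```

Emit:
carry_out(
  plan=[0,0,0,0,1,0,0,40,0,1,0,0,80,0,1,0,0,160,0,1,0,0,210,0,1,0,0,210,0,1,0,0,210,0,1],
)

```text
clock: 3.07
position: [0.4456, -0.1385, 0.2494]
tcp_rot: [0.649, 0.76, 0.002, 0.006]
force: [1.5, -0.4, 0.2]
gripper_width: -0.0
gripper_force: 0.0
```

```bash
python3 - <<'E'
from h import *
state()
d,P,m=look('blue','w2')
k,l,s,c=cv2.connectedComponentsWithStats((m).astype(np.uint8))
for i in range(1,k):
    if s[i,4]>300:
        q=P[l==i];print(c[i].round(),s[i,4],np.percentile(q,[2,50,98],0).round(3).tolist())
E
```

```text
t 3.07 tcp [ 0.4456 -0.1385  0.2494] az 9.0 F [ 1.5 -0.4  0.2] w -0.0 gf 0.0 q [ 0.7   0.14 -0.55  1.9   0.09  1.11  0.27]
[309. 166.] 3691 [[0.383, -0.174, 0.011], [0.432, -0.136, 0.012], [0.517, -0.092, 0.048]]
[514. 340.] 538 [[0.696, -0.296, 0.116], [0.705, -0.281, 0.129], [0.719, -0.271, 0.131]]
```

View pics/w2.png

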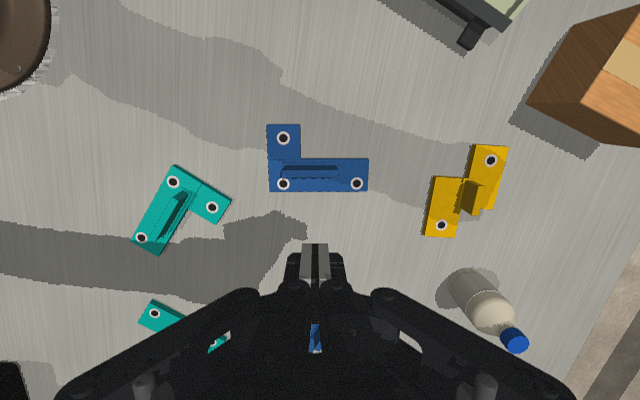

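```bash
python3 - <<'E'
from h import *
rib('blue')
d,P,m=look('blue');m&=(P[...,2]>.004)&(P[...,2]<.06)
k,l,s,c=cv2.connectedComponentsWithStats(m.astype(np.uint8));i=1+s[1:,4].argmax();q=P[l==i]
t=q[q[:,2]>.043];c=t.mean(0);a=np.radians(9.2);e=(q-c)@np.c_[[np.cos(a),np.sin(a),0],[-np.sin(a),np.cos(a),0],[0,0,1]];e[:,2]=q[:,2]
for lo in np.arange(.014,.05,.004):
    g=e[(e[:,2]>lo)&(e[:,2]<lo+.004)]
    if len(g): print(lo.round(3),len(g),(g.min(0)*1000).round(1),(g.max(0)*1000).round(1))
E
```

```text
px [310. 166.] 3766 zmax [0.0124 0.0481]
ribtop ((441.42315673828125, -138.74331665039062), (68.85248565673828, 9.930389404296875), 9.030245780944824)
plate ((449.98980712890625, -125.97491455078125), (134.39308166503906, 87.9916763305664), 8.976888656616211)
0.014 164 [-55.1 -30.2  14. ] [69.3 55.  18. ]
0.018 12 [-30.7   4.5  18.1] [24.   4.8 19.2]
0.022 41 [-34.1   4.1  22.4] [33.9  4.7 25.6]
0.026 4 [-28.5   4.2  29.6] [11.9  4.3 29.8]
0.03 37 [-33.4   4.2  30.1] [33.4  4.8 33. ]
0.034 34 [-34.2   4.   35.4] [34.2  4.7 38. ]
0.038 15 [-32.6   4.   38. ] [32.7  4.8 42. ]
0.042 69 [-34.7  -5.1  42.4] [33.4  4.8 45.9]
0.046 406 [-34.7  -4.9  46. ] [34.7  4.3 49.2]
```

Emit:
carry_out(
  plan=[-4,0,-100,0,0,-4,0,-100,0,0,-4,0,-100,0,0,-4,0,-100,0,0,-4,0,-180,0,0,-4,0,-210,0,0,-4,0,-215,0,0,-4,0,-215,0,0,-4,0,-215,0,0],
)

```text
clock: 3.97
position: [0.4373, -0.1375, 0.0254]
tcp_rot: [0.649, 0.761, -0.001, -0.002]
force: [0.4, 0.1, 0.5]
gripper_width: 0.0857
gripper_force: 0.0
```

Emit:
carry_out(
  plan=[0,0,0,0,0.2,0,0,0,0,0.2,0,0,0,0,0.3],
)

```text
clock: 4.22
position: [0.44, -0.1388, 0.0285]
tcp_rot: [0.65, 0.76, 0.001, 0.002]
force: [-7.1, 1.3, 29.1]
gripper_width: 0.0601
gripper_force: 13.9
```

```bash
python3 - <<'E'
from h import *
state();d=cam('wrist');s=cam('side')
cv2.imwrite('pics/w3.png',np.hstack([cv2.resize(d['pixels'],(480,300)),cv2.resize(s['pixels'][160:240,310:440],(488,300))])[:,:790,::-1])
E
```

```text
t 4.22 tcp [ 0.44   -0.1388  0.0285] az 9.0 F [-7.1  1.3 29.1] w 0.0601 gf 13.94714668393135 q [ 0.57  0.45 -0.46  2.14  0.34  0.62  0.03]
```

View pics/w3.png

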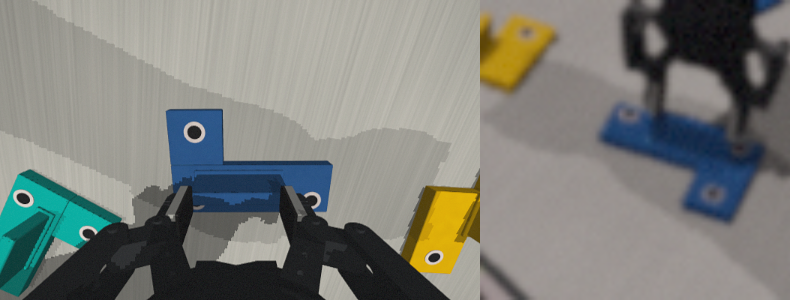

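In w3 the fingers sit at the rib's ends, at (185,205) and (290,205). The earlier full close folded the pads off, so I'll try a gentle lift with partial closure.

Emit:
carry_out(
  plan=[0,0,6,0,0.3,0,0,12,0,0.3,0,0,20,0,0.3,0,0,30,0,0.3,0,0,40,0,0.3],
  squeeze=20,
)

```text
clock: 4.73
position: [0.4382, -0.1382, 0.067]
tcp_rot: [0.65, 0.76, 0.0, 0.0]
force: [0.0, 0.4, -0.2]
gripper_width: 0.0598
gripper_force: 0.0
```

```bash
python3 - <<'E'
from h import *
state();d,P,m=look('blue','w4');k,l,s,c=cv2.connectedComponentsWithStats((m).astype(np.uint8))
for i in range(1,k):
    if s[i,4]>300:
        q=P[l==i];print(c[i].round(),s[i,4],np.percentile(q,[2,50,98],0).round(3).tolist())
E
```

```text
t 4.73 tcp [ 0.4382 -0.1382  0.067 ] az 9.0 F [ 0.   0.4 -0.2] w 0.0598 gf 0.0 q [ 0.61  0.39 -0.5   2.11  0.28  0.71  0.09]
[317. 211.] 11225 [[0.383, -0.172, 0.01], [0.429, -0.133, 0.013], [0.517, -0.09, 0.048]]
```

Emit:
carry_out(
  plan=[2,0,10,0,0,2,0,10,0,0,2,0,-10,0,0,2,0,-30,0,0,2,0,-40,0,0,2,0,-40,0,0,2,0,-40,0,0,2,0,-40,0,0.15],
  squeeze=20,
)

```text
clock: 5.45
position: [0.4406, -0.138, 0.0262]
tcp_rot: [0.649, 0.76, 0.0, 0.0]
force: [0.7, 0.7, 0.5]
gripper_width: 0.0756
gripper_force: 0.0
```

Emit:
carry_out(
  plan=[0,0,1,0,0.2,0,0,1,0,0.2],
)

```text
clock: 5.62
position: [0.4407, -0.1383, 0.0276]
tcp_rot: [0.65, 0.76, 0.0, 0.001]
force: [-0.5, -0.4, -0.2]
gripper_width: 0.0683
gripper_force: 0.0
```

```bash
python3 - <<'E'
from h import *
state();d,P,m=look('blue');tc=r.get_obs()['position']
a=np.radians(9);B=np.c_[[np.cos(a),np.sin(a),0],[-np.sin(a),np.cos(a),0],[0,0,1]]
V=d['pixels'].max(2);S=d['pixels'].max(2).astype(int)-d['pixels'].min(2)
e=(P-tc)@B*1000;g=e[(V<110)&(S<25)&(e[...,2]<30)&(abs(e[...,0])<90)&(abs(e[...,1])<40)&(d['z_map']>0)&(P[...,2]>.014)]
for z in range(-25,30,5):
    h=g[(g[:,2]>z)&(g[:,2]<z+5)];L=h[h[:,0]<0];R=h[h[:,0]>0]
    if len(L)>3 and len(R)>3: print(z,len(h),'inner gap L',L[:,0].max().round(1),'R',R[:,0].min().round(1),'across',np.percentile(h[:,1],[2,98]).round(1))
b=e[m&(P[...,2]>.044)&(P[...,2]<.055)];print('ribtop in tool',b.min(0),b.max(0))
E
```

```text
t 5.62 tcp [ 0.4407 -0.1383  0.0276] az 9.0 F [-0.5 -0.4 -0.2] w 0.0683 gf 0.0 q [ 0.57  0.46 -0.46  2.13  0.34  0.62  0.03]
20 147 inner gap L -34.5 R 33.2 across [-9.1 11.6]
25 365 inner gap L -34.5 R 33.1 across [-9.4 12.2]
ribtop in tool [-36.27366075  -6.50425455  16.51711563] [43.61098338 11.87062384 27.4616593 ]
```

Emit:
carry_out(
  plan=[0,0,1,0,0.22,0,0,1,0,0.22],
  squeeze=20,
)

```text
clock: 5.83
position: [0.4404, -0.1383, 0.0282]
tcp_rot: [0.65, 0.76, 0.0, 0.0]
force: [0.1, 0.0, -0.5]
gripper_width: 0.0667
gripper_force: 0.0
```

Emit:
carry_out(
  plan=[0,0,1,0,0.24,0,0,1,0,0.24],
)

```text
clock: 6.0
position: [0.4402, -0.1382, 0.029]
tcp_rot: [0.65, 0.76, 0.0, 0.0]
force: [-0.5, 0.4, -1.2]
gripper_width: 0.0649
gripper_force: 0.0
```

Emit:
carry_out(
  plan=[0,0,1,0,0.27,0,0,1,0,0.27],
)

```text
clock: 6.17
position: [0.4402, -0.1381, 0.0299]
tcp_rot: [0.65, 0.76, 0.0, 0.0]
force: [0.3, 0.5, 0.1]
gripper_width: 0.0625
gripper_force: 0.0
```

Emit:
carry_out(
  plan=[0,0,0,0,0.3,0,0,0,0,0.33,0,0,0,0,0.33],
)

```text
clock: 6.42
position: [0.4401, -0.1381, 0.0297]
tcp_rot: [0.65, 0.76, -0.0, -0.0]
force: [-0.6, -0.9, -0.2]
gripper_width: 0.057
gripper_force: 0.0
```

```bash
python3 - <<'E'
from h import *
state();d=cam('wrist');cv2.imwrite('pics/w5.png',cv2.resize(d['pixels'][190:400,180:460],(800,600),interpolation=cv2.INTER_CUBIC)[:,:,::-1])
E
```

```text
t 6.42 tcp [ 0.4401 -0.1381  0.0297] az 9.0 F [-0.6 -0.9 -0.2] w 0.057 gf 0.0 q [ 0.58  0.45 -0.46  2.13  0.34  0.63  0.03]
```

View pics/w5.png

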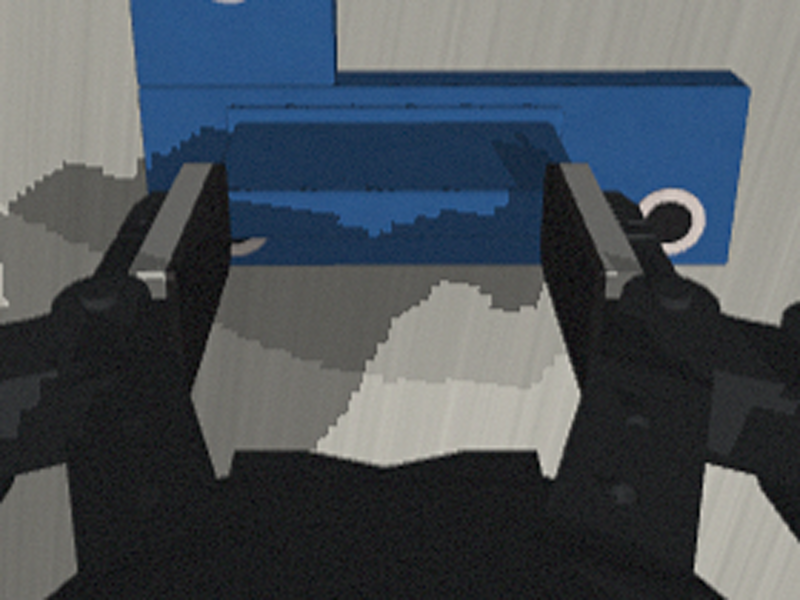

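The crop shows the fingertips at (215,165) and (560,165). They look well above the plate, so I'll check their height by depth.

```bash
python3 - <<'E'
from h import *
d=cam('wrist');P=pts(d);tc=r.get_obs()['position'];a=np.radians(9);B=np.c_[[np.cos(a),np.sin(a),0],[-np.sin(a),np.cos(a),0],[0,0,1]]
for y in (248,251,256,262,270,280):
    print(y,[ (x,((P[y,x]-tc)@B*1000).round(0).tolist()) for x in (245,252,257,373,378,385)])
print(d['f'],np.round(d['pose'],3),tc)
E
```

```text
248 [(245, [-35.0, 11.0, 23.0]), (252, [-31.0, 12.0, 25.0]), (257, [-29.0, 11.0, 23.0]), (373, [28.0, 12.0, 23.0]), (378, [30.0, 12.0, 24.0]), (385, [34.0, 12.0, 23.0])]
251 [(245, [-1.0, 77.0, 156.0]), (252, [-31.0, 12.0, 27.0]), (257, [-29.0, 9.0, 22.0]), (373, [28.0, 11.0, 26.0]), (378, [30.0, 12.0, 27.0]), (385, [33.0, 12.0, 27.0])]
256 [(245, [-33.0, 12.0, 32.0]), (252, [-30.0, 12.0, 32.0]), (257, [-29.0, 7.0, 23.0]), (373, [28.0, 9.0, 26.0]), (378, [29.0, 12.0, 32.0]), (385, [32.0, 12.0, 32.0])]
262 [(245, [-32.0, 12.0, 38.0]), (252, [-29.0, 10.0, 36.0]), (257, [-29.0, 4.0, 24.0]), (373, [28.0, 6.0, 26.0]), (378, [28.0, 11.0, 37.0]), (385, [31.0, 12.0, 38.0])]
270 [(245, [-30.0, 12.0, 45.0]), (252, [-29.0, 7.0, 36.0]), (257, [-29.0, 1.0, 26.0]), (373, [28.0, 2.0, 27.0]), (378, [28.0, 7.0, 37.0]), (385, [29.0, 11.0, 44.0])]
280 [(245, [-29.0, 9.0, 49.0]), (252, [-29.0, 2.0, 37.0]), (257, [-29.0, -4.0, 27.0]), (373, [28.0, -3.0, 29.0]), (378, [28.0, 4.0, 40.0]), (385, [28.0, 11.0, 51.0])]
296.4711379284406 [[ 0.987  0.151  0.047  0.427]
 [ 0.158 -0.942 -0.296 -0.062]
 [-0.001  0.3   -0.954  0.186]
 [ 0.     0.     0.     1.   ]] [ 0.44009888 -0.1381171   0.02971304]
```

By the cameras, the real fingertips are about 33 mm higher than the reported TCP implies. Every grasp so far closed above the rib, so I'll go about 35 mm lower.

Emit:
carry_out(
  plan=[1,-1,6,0,0,1,-1,6,0,0,1,-1,6,0,0,1,-1,0,0,0,1,-1,-15,0,0,1,-1,-30,0,0,1,-1,-36,0,0,1,-1,-36,0,0,1,-1,-36,0,0],
)

```text
clock: 7.27
position: [0.4409, -0.1389, -0.0065]
tcp_rot: [0.649, 0.76, -0.0, -0.001]
force: [0.3, -0.5, -0.5]
gripper_width: 0.0855
gripper_force: 0.0
```

Emit:
carry_out(
  plan=[0,0,1,0,0.15,0,0,2,0,0.22,0,0,2,0,1,0,0,2,0,1,0,0,2,0,1],
  squeeze=30,
)

```text
clock: 7.68
position: [0.4412, -0.1393, -0.004]
tcp_rot: [0.65, 0.76, 0.0, 0.0]
force: [-1.6, -0.0, 1.4]
gripper_width: 0.0695
gripper_force: 36.0
```

The rib is gripped at 69.5 mm. I'll lift, turn, and look at the tray.

Emit:
carry_out(
  plan=[0,0,20,0,1,0,0,50,0,1,0,0,90,0,1,0,0,130,-7,1,20,40,170,-14,1,45,90,210,-21,1,70,140,250,-29,1,90,180,290,-29,1,109,219,304,-29,1,109,219,304,-29,1,109,219,304,-29,1,109,219,304,-29,1],
)

```text
clock: 8.68
position: [0.5522, 0.0869, 0.3034]
tcp_rot: [0.817, 0.576, 0.004, -0.0]
force: [-0.0, 1.3, -2.0]
gripper_width: 0.0695
gripper_force: 36.5
```

```bash
python3 - <<'E'
from h import *
state();d,P,m=look('red','w6');np.savez('w6.npz',P=P,pix=d['pixels'])
b=look('blue')[2];q=P[b];q=q[q[:,2]>.2];print('held blue z',len(q),np.percentile(q,[2,50,98],0).round(3).tolist())
H,S,V=cv2.split(cv2.cvtColor(d['pixels'],cv2.COLOR_RGB2HSV))
q=P[m&(P[...,2]>.08)&(P[...,2]<.2)];print('red',len(q),q.mean(0),q.min(0),q.max(0))
mm=(P[...,2]>.03)&(P[...,2]<.22)&(H>20)&(H<45)&(S>20)&(S<90)
k,l,s,c=cv2.connectedComponentsWithStats(mm.astype(np.uint8));i=1+s[1:,4].argmax();q0=P[l==i];q=q0
for _ in range(6):
    u,w,vt=np.linalg.svd(q-q.mean(0),full_matrices=False);n=vt[2]*np.sign(vt[2,2]);dd=(q0-q.mean(0))@n;q=q0[abs(dd)<.003]
print(c[i],s[i,4],'floor',q.mean(0),n,np.degrees(np.arccos(n[2])),np.degrees(np.arctan2(-n[1],-n[0])))
E
```

```text
t 8.68 tcp [0.5522 0.0869 0.3034] az -19.7 F [-0.   1.3 -2. ] w 0.0695 gf 36.47451102733612 q [ 0.22  0.29 -0.58  1.61  0.16  1.28 -0.73]
held blue z 20323 [[0.507, 0.054, 0.313], [0.546, 0.096, 0.32], [0.621, 0.153, 0.355]]
red 549 [0.4785091  0.17478895 0.12584905] [0.45076357 0.15562249 0.08021046] [0.48756726 0.19426293 0.13806199]
[318.51795435  89.23702742] 20023 floor [0.58631601 0.16969403 0.09317366] [-0.15735856 -0.4419211   0.8831444 ] 27.975972031092702 70.40028328352204
```

View pics/w6.png

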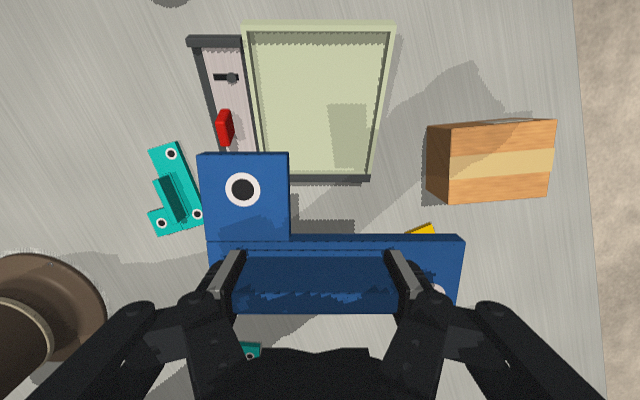

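The wrist view shows the tray clearly: high wall at row 28, the dark lip at row 178, red tab at (225,128). The held L hangs level with its foot on the rail side. Next I'll fix the tray frame.

```bash
cat >> h.py <<'E'
import os
def trayR(azd=70.35,t=28.0):
    a,t=np.radians([azd,t]);x=np.array([np.cos(a)*np.cos(t),np.sin(a)*np.cos(t),np.sin(t)]);y=np.array([-np.sin(a),np.cos(a),0]);return np.c_[x,y,np.cross(x,y)]
E
python3 - <<'E'
from h import *
D=np.load('w6.npz');P=D['P'];R=trayR();c=np.array([0.58632,0.16969,0.09317]);e=(P-c)@R*1000
H,S,V=cv2.split(cv2.cvtColor(D['pix'],cv2.COLOR_RGB2HSV))
near=(abs(e[...,0])<130)&(abs(e[...,1])<110)&(P[...,2]<.25)
pale=(H>20)&(H<45)&(S>20)&(S<90)&near
fl=e[pale&(abs(e[...,2])<3)];print('floor p0.5/99.5',np.percentile(fl,[.3,99.7],0).round(1), 'zmed',np.median(fl[:,2]))
# edges by strips
for lo,hi in((-60,-20),(-20,20),(20,60)):
    g=fl[(fl[:,0]>lo)&(fl[:,0]<hi)];h=fl[(fl[:,1]>lo)&(fl[:,1]<hi)]
    print('y range',np.percentile(g[:,1],[.5,99.5]).round(1),'x range',np.percentile(h[:,0],[.5,99.5]).round(1))
wt=e[pale&(e[...,2]>13)&(e[...,2]<18)];
print('wall top: high x',np.percentile(wt[(wt[:,0]>70)&(abs(wt[:,1])<60),0],[2,50,98]).round(1),'-y wall',np.percentile(wt[(wt[:,1]<-50)&(abs(wt[:,0])<60),1],[2,50,98]).round(1),'+y',np.percentile(wt[(wt[:,1]>50)&(abs(wt[:,0])<60),1],[2,50,98]).round(1))
lip=e[near&(V<80)&(e[...,0]<-60)&(abs(e[...,1])<60)&(e[...,2]>12)&(e[...,2]<22)];print('lip',len(lip),np.percentile(lip,[2,50,98],0).round(1))
red=e[((H<6)|(H>174))&(S>140)&near];print('red',np.percentile(red,[2,50,98],0).round(1))
E
```

```text
floor p0.5/99.5 [[-109.2  -67.4   -2.1]
 [  80.1   70.7    2.7]] zmed -0.012142571048023574
y range [-67.2  70.5] x range [-109.   80.]
y range [-67.2  70.5] x range [-109.   80.]
y range [-67.3  70.5] x range [-108.3   80.1]
wall top: high x [75.2 77.8 80.2] -y wall [-72.3 -69.5 -67.2] +y [70.6 73.2 76.1]
lip 456 [[-113.5  -58.3   16.3]
 [-107.5   -9.9   17.5]
 [-101.2   36.9   18.9]]
red [[-29.8  99.3  24.5]
 [-11.  102.   48. ]
 [ -0.6 109.6  52.5]]
```

```bash
cat >> h.py <<'E'
ORG=np.array([.5797,.1561,.0852])
def tcp_for(x,y,z,azd=70.35,off=.044):
    return ORG+trayR(azd)@np.array([x,y,z])/1000-[0,0,off]
E
python3 - <<'E'
from h import *
D=np.load('w6.npz');P=D['P'];H,S,V=cv2.split(cv2.cvtColor(D['pix'],cv2.COLOR_RGB2HSV))
m=(H>105)&(H<125)&(S>110)&(P[...,2]>.315)&(P[...,2]<.325);q=P[m]
R=cv2.minAreaRect((q[:,:2]*1000).astype(np.float32));print(R)
tc=np.array([0.5522,0.0869,0.3034]);y=trayR()[:,1];h=np.array([-y[1]*-1,-y[0],0]);h=np.array([y[1],-y[0],0])
print('plate in y',np.percentile((q-tc)@y*1000,[.5,99.5]),'in h',np.percentile((q-tc)@h*1000,[.5,99.5]))
p=(tc-ORG);print('tcp y in tray',p@y*1000)
for x,z in((-17.5,90),(-17.5,64),(-30,51),(-43,41),(-59,40)):
    print(x,z,(tcp_for(x,11,z)*1000).round(1),'delta',((tcp_for(x,11,z)-r.get_obs()['position'])*1000).round(1))
state()
E
```

```text
((565.4891967773438, 94.41496276855469), (90.53617858886719, 135.0446319580078), 70.72982788085938)
plate in y [-76.43842989  56.79682723] in h [-32.80499727  56.10447884]
tcp y in tray 2.6283907130102944
-17.5 90 [549.9 105.5 112.4] delta [  -0.7   22.6 -188.2]
-17.5 64 [554.  117.   89.5] delta [   3.4   34.  -211.2]
-30 51 [552.4 112.3  72.1] delta [   1.7   29.4 -228.5]
-43 41 [550.1 105.9  57.2] delta [  -0.6   23.  -243.5]
-59 40 [545.5  93.1  48.8] delta [  -5.2   10.2 -251.9]
t 8.78 tcp [0.5507 0.0829 0.3007] az -19.8 F [-0.8 -0.7 -2.3] w 0.0691 gf 36.464924812316895 q [ 0.22  0.29 -0.57  1.62  0.16  1.28 -0.73]
```

Emit:
carry_out(
  plan=[0,22,-60,-0.3,1,0,22,-100,-0.3,1,0,22,-140,-0.3,1,0,22,-175,-0.3,1,0,22,-175,-0.3,1,0,22,-175,-0.3,1,0,22,-175,-0.3,1],
  squeeze=20,
)

```text
clock: 9.37
position: [0.5503, 0.1011, 0.1254]
tcp_rot: [0.821, 0.571, -0.0, -0.0]
force: [1.2, 0.5, -0.5]
gripper_width: 0.0693
gripper_force: 36.2
```

```bash
cat >> h.py <<'E'
def trayview(azd=70.35):
    d=cam('wrist');P=pts(d);R=trayR(azd);e=(P-ORG)@R*1000;H,S,V=cv2.split(cv2.cvtColor(d['pixels'],cv2.COLOR_RGB2HSV))
    near=(abs(e[...,0])<130)&(abs(e[...,1])<110)&(d['z_map']>0)
    pale=(H>20)&(H<45)&(S>20)&(S<90)&near;fl=e[pale&(abs(e[...,2])<5)];wt=e[pale&(e[...,2]>12)&(e[...,2]<18)]
    print('floor z',np.median(fl[:,2]).round(1),len(fl))
    for s,w in(('hi',wt[(wt[:,0]>80)&(abs(wt[:,1])<60),0]),('-y',wt[(wt[:,1]<-55)&(abs(wt[:,0])<60),1]),('+y',wt[(wt[:,1]>55)&(abs(wt[:,0])<60),1])):
        if len(w)>20: print('walltop',s,np.percentile(w,[2,98]).round(1))
    return d,P,e,(H>105)&(H<125)&(S>110)&near,(H>15)&(H<32)&(S>150)&near
E
python3 - <<'E'
from h import *
state();d,P,e,b,yl=trayview();q=P[b];zt=np.median(q[:,2][q[:,2]<r.get_obs()['position'][2]+.03]);print('plate top z',zt)
g=e[b&(abs(P[...,2]-zt)<.004)];print('plate in tray',np.percentile(g,[.5,99.5],0).round(1));state()
E
```

```text
t 9.37 tcp [0.5503 0.1011 0.1254] az -20.4 F [ 1.2  0.5 -0.5] w 0.0693 gf 36.2142688035965 q [ 0.14  0.46 -0.54  1.83  0.29  0.93 -0.88]
floor z 0.0 48631
walltop -y [-74.2 -68.7]
walltop +y [68.5 74.1]
plate top z 0.1416090977531412
plate in tray [[-57.  -67.3  50.2]
 [ 21.6  65.8  94.1]]
t 9.42 tcp [0.5513 0.1016 0.1266] az -20.4 F [ 0.3  0.1 -1.6] w 0.0697 gf 36.23444437980652 q [ 0.14  0.46 -0.54  1.83  0.29  0.93 -0.88]
```

Emit:
carry_out(
  plan=[4,14,-15,0.7,1,4.6,14.7,-30,0.7,1,4.6,14.7,-37,0.7,1,4,13,-43,0.7,1,3.5,12,-49,0.7,1,3,10,-54,0.7,1,2,8,-59,0.7,1,1.5,6,-64,0.7,1,1,4,-68,0.7,1,0.7,3.6,-70,0.7,1,0.7,3.6,-70,0.7,1],
)

```text
clock: 10.33
position: [0.5512, 0.105, 0.0547]
tcp_rot: [0.817, 0.576, 0.0, 0.0]
force: [0.6, -1.4, 3.0]
gripper_width: 0.0693
gripper_force: 37.9
```

```bash
cat >> h.py <<'E'
def plate(e,m,zmin=-5,zmax=30):
    "fit the plate top in tray axes: tilt about y, extents"
    g=e[m&(e[...,2]>zmin)&(e[...,2]<zmax)]
    A=np.c_[g[:,:2],np.ones(len(g))];k=np.ones(len(g),bool)
    for _ in range(8):
        c=np.linalg.lstsq(A[k],g[k,2],rcond=None)[0];k=abs(A@c-g[:,2])<2.5
    g=g[k];R=cv2.minAreaRect(g[:,:2].astype(np.float32))
    print('plane slopes deg',np.degrees(np.arctan(c[:2])).round(1),'z0',c[2].round(1),'ext',np.percentile(g,[.3,99.7],0).round(1).tolist(),'rect',R)
E
python3 - <<'E'
from h import *
state();d,P,e,b,yl=trayview();plate(e,b,0,60)
E
```

```text
t 10.33 tcp [0.5512 0.105  0.0547] az -19.7 F [ 0.6 -1.4  3. ] w 0.0693 gf 37.871081829071045 q [ 0.1   0.55 -0.5   1.88  0.36  0.8  -0.93]
floor z 0.1 75792
walltop -y [-74.2 -68.2]
walltop +y [68.2 74.2]
plane slopes deg [-20.    8.4] z0 5.2 ext [[-51.6, -67.0, 4.0], [10.3, 66.3, 28.6]] rect ((-20.135223388671875, -0.5359115600585938), (139.70010375976562, 55.654361724853516), 84.10979461669922)
```

```bash
cat >> h.py <<'E'
def prof(e,m,ys,x0=-100,x1=100,st=10):
    for y in ys:
        g=e[m&(abs(e[...,1]-y)<6)];print('y',y,[(int(x),int(np.median(h)),) for x in range(x0,x1,st) if len(h:=g[(g[:,0]>=x)&(g[:,0]<x+st),2])>4],'xr',np.percentile(g[:,0],[1,99]).round(0) if len(g)>9 else '')
E
python3 - <<'E'
from h import *
d,P,e,b,yl=trayview();prof(e,b,(-60,-45,-30,0,15,35,55,62));state()
E
```

```text
floor z 0.1 75806
walltop -y [-74.3 -68.2]
walltop +y [68.2 74.3]
y -60 [(-80, 12), (-70, 12), (-60, 12), (-50, 12), (-40, 9)] xr [-78. -35.]
y -45 [(-70, 12), (-60, 12), (-50, 12), (-40, 9)] xr [-60. -35.]
y -30 [(-60, 12), (-50, 12), (-40, 9)] xr [-51. -35.]
y 0 [(-60, 47), (-50, 34), (-40, 10)] xr [-50. -35.]
y 15 [(-60, 47), (-50, 34), (-40, 10)] xr [-50. -35.]
y 35 [(-60, 47), (-50, 34), (-40, 12), (-30, 12), (-20, 12), (-10, 12), (0, 11), (10, 9)] xr [-49.  10.]
y 55 [(-60, 12), (-50, 12), (-40, 12), (-30, 12), (-20, 12), (-10, 12), (0, 11), (10, 8)] xr [-54.  10.]
y 62 [(-70, 12), (-60, 12), (-50, 12), (-40, 12), (-30, 12), (-20, 12), (-10, 12), (0, 11), (10, 8)] xr [-58.  10.]
t 10.43 tcp [0.5512 0.105  0.0548] az -19.6 F [ 0.7 -1.3  2.4] w 0.0697 gf 37.75759041309357 q [ 0.1   0.55 -0.5   1.88  0.36  0.8  -0.93]
```

The L lies flat on the floor with its top at 12 mm. The bar's upper edge is at x=-35, so it has 12 mm to slide down the slope under the lip.

Emit:
carry_out(
  plan=[-1,-3,-1.7,0,1,-2,-6,-3.4,0,1,-3,-9,-5,0,1,-4,-11,-6.2,0,1,-4.3,-12.4,-7,0,1,-4.3,-12.4,-7,0,1,-4.3,-12.4,-7,0,1],
)

```text
clock: 11.02
position: [0.5474, 0.0957, 0.0489]
tcp_rot: [0.817, 0.577, 0.002, -0.001]
force: [-0.8, 6.3, 10.0]
gripper_width: 0.0693
gripper_force: 38.6
```

```bash
python3 - <<'E'
from h import *
d,P,e,b,yl=trayview();prof(e,b,(-60,-30,35,62));state()
E
```

```text
floor z 0.1 75777
walltop -y [-74.3 -68.3]
walltop +y [68.2 74.3]
y -60 [(-90, 12), (-80, 12), (-70, 12), (-60, 12), (-50, 8)] xr [-87. -46.]
y -30 [(-70, 12), (-60, 12), (-50, 8)] xr [-64. -46.]
y 35 [(-70, 47), (-60, 32), (-50, 12), (-40, 12), (-30, 12), (-20, 12), (-10, 11)] xr [-60.  -1.]
y 62 [(-80, 12), (-70, 12), (-60, 12), (-50, 12), (-40, 12), (-30, 12), (-20, 12), (-10, 11)] xr [-70.  -1.]
t 11.07 tcp [0.5474 0.0957 0.0489] az -19.6 F [ 0.2  5.8 11. ] w 0.0694 gf 38.5682487487793 q [ 0.12  0.55 -0.5   1.9   0.36  0.78 -0.92]
```

Emit:
carry_out(
  plan=[-0.6,-1.8,-1,0,1,-0.6,-1.8,-1,0,1,-0.6,-1.8,-1,0,1,0,0,0,0,0,0,0,0,0,0,0,0,0,0,0,0,0,0,0,0,0,0,25,0,0,0,0,60,0,0,0,0,100,0,0,0,0,140,0,0],
)

```text
clock: 11.98
position: [0.5455, 0.0924, 0.1884]
tcp_rot: [0.817, 0.576, -0.001, -0.001]
force: [1.0, 0.7, -0.4]
gripper_width: 0.0851
gripper_force: 0.0
```

Emit:
carry_out(
  plan=[111,-233,60,-69,0,111,-233,60,-69,0,111,-233,60,-69,0,111,-233,60,-69,0,111,-233,60,-69,0,111,-233,60,-69,0,111,-233,60,-69,0,111,-233,60,-69,0,111,-233,60,-69,0,111,-233,60,-69,0,111,-233,60,-69,0,111,-233,60,-69,0],
)

```text
clock: 12.98
position: [0.6571, -0.1402, 0.2472]
tcp_rot: [1.0, 0.013, -0.001, 0.0]
force: [-0.5, 0.7, 0.2]
gripper_width: 0.0853
gripper_force: 0.0
```

```bash
python3 - <<'E'
from h import *
state();rib('yel');rib('blue')
D=cam('scene');P=pts(D);e=(P-ORG)@trayR()*1000;H,S,V=cv2.split(cv2.cvtColor(D['pixels'],cv2.COLOR_RGB2HSV))
g=e[(H>100)&(H<125)&(S>90)&(abs(e[...,0])<110)&(abs(e[...,1])<75)&(e[...,2]>5)];print('L in tray (scene)',len(g),np.percentile(g,[2,98],0).round(1),np.median(g[g[:,2]<25][:,2]))
E
```

```text
t 12.98 tcp [ 0.6571 -0.1402  0.2472] az -88.5 F [-0.5  0.7  0.2] w 0.0853 gf 0.0 q [ 0.29  0.49 -0.23  1.42  0.11  1.25 -1.49]
px [315. 165.] 4108 zmax [0.0123 0.048 ]
ribtop ((658.9231567382812, -141.79833984375), (10.222152709960938, 39.467594146728516), 5.26550817489624)
plate ((658.65185546875, -141.72662353515625), (89.72101593017578, 133.79867553710938), 5.002007007598877)
px [470. 270.] 2451 zmax [0.0127 0.0483]
ribtop ((504.6976318359375, -374.49395751953125), (70.56695556640625, 10.333380699157715), 70.86833953857422)
plate ((506.8018493652344, -382.3739013671875), (157.48818969726562, 75.44417572021484), 47.53793716430664)
L in tray (scene) 502 [[-76.7 -54.8   5.7]
 [ -0.5  62.2  48. ]] 13.26784457386833
```

Emit:
carry_out(
  plan=[2,-1.6,-60,3.6,0,2,-1.6,-100,3.6,0,2,-1.6,-140,3.6,0,2,-1.6,-180,3.6,0,2,-1.6,-210,3.6,0,2,-1.6,-235,3.6,0,2,-1.6,-248,3.6,0,2,-1.6,-248,3.6,0,2,-1.6,-248,3.6,0,2,-1.6,-248,3.6,0.4],
)

```text
clock: 13.97
position: [0.6613, -0.1418, 0.0022]
tcp_rot: [0.999, 0.044, 0.002, 0.0]
force: [0.6, 0.4, 0.6]
gripper_width: 0.0752
gripper_force: 0.0
```

Emit:
carry_out(
  plan=[0,0,0,0,0.45,0,0,0,0,0.5,0,0,0,0,1,0,0,0,0,1,0,0,0,0,1,0,0,10,0,1,0,0,30,0,1,0,0,60,0,1],
)

```text
clock: 14.63
position: [0.657, -0.1411, 0.0578]
tcp_rot: [0.999, 0.044, -0.003, -0.001]
force: [1.0, 0.8, -2.8]
gripper_width: 0.0396
gripper_force: 21.0
```

The Z is gripped at 39.6 mm and its weight shows in the force. I'll take it to a hover over the middle of the tray.

Emit:
carry_out(
  plan=[0,0,40,0,1,0,0,80,7,1,0,0,120,14,1,-10,35,150,21,1,-20,70,160,28,1,-30,105,160,35,1,-40,140,160,42,1,-52,175,160,49,1,-63,210,150,56,1,-73,245,130,63,1,-82,275,100,65.3,1,-82,281,80,65.3,1],
)

```text
clock: 15.63
position: [0.5742, 0.1461, 0.1393]
tcp_rot: [0.815, 0.58, 0.0, -0.002]
force: [-0.0, -0.5, -2.8]
gripper_width: 0.0398
gripper_force: 21.3
```

Emit:
carry_out(
  plan=[0,0,0,0,1,0,0,0,0,1],
)

```text
clock: 15.8
position: [0.5766, 0.1392, 0.1392]
tcp_rot: [0.817, 0.576, -0.001, -0.0]
force: [0.8, -0.3, -2.1]
gripper_width: 0.04
gripper_force: 21.5
```

```bash
python3 - <<'E'
from h import *
state();d,P,e,b,yl=trayview();o=r.get_obs()['position'];q=P[yl];zt=np.median(q[q[:,2]<o[2]+.035][:,2]);print('underside-tcp',zt-.012-o[2])
y=trayR()[:,1];h=np.array([y[1],-y[0],0]);k=yl&(abs(P[...,2]-zt)<.003)
print('z plate rect',cv2.minAreaRect((P[k][:,:2]*1000).astype(np.float32)),'y tray',np.percentile(e[k][:,1],[.3,99.7]))
p=(o-ORG);print('tcp tray y',p@y*1000,'h',p@h*1000)
prof(e,b,(-60,-40,-25,35,55,62))
for x,z in((26,57),(18,50),(11,44),(3,39),(-4,38)):
    print(x,z,'delta',((tcp_for(x,0,z,off=.039)-o)*1000).round(1))
E
```

```text
t 15.8 tcp [0.5766 0.1392 0.1392] az -19.7 F [ 0.8 -0.3 -2.1] w 0.04 gf 21.45846515893936 q [ 0.09  0.5  -0.56  1.73  0.31  1.   -0.92]
floor z 0.1 28049
walltop hi [92.2 97.4]
walltop -y [-74.1 -68.9]
walltop +y [68.4 74.1]
underside-tcp -0.002372014445177678
z plate rect ((575.4107055664062, 138.76193237304688), (90.79972076416016, 135.14141845703125), 70.65802001953125) y tray [-68.1946655   65.07972881]
tcp tray y -4.250684408378577 h -17.182052334915273
y -60 [(-50, 8)] xr [-50.   7.]
y -40 [(-50, 6)] xr [-48.  37.]
y -25 [] xr 
y 35 [] xr 
y 55 [(-70, 12)] xr 
y 62 [(-80, 12), (-70, 12)] xr [-83. -66.]
26 57 delta [  0.5  14.  -31.6]
18 50 delta [ -0.8  10.5 -41.5]
11 44 delta [ -1.9   7.3 -50.1]
3 39 delta [ -3.5   2.9 -58.3]
-4 38 delta [ -5.4  -2.5 -62.5]
```

Emit:
carry_out(
  plan=[0,8,-12,0,1,0,8,-12,0,1,0,8,-12,0,1,0,8,-12,0,1],
)

```text
clock: 16.18
position: [0.5779, 0.1471, 0.1281]
tcp_rot: [0.818, 0.575, 0.0, 0.0]
force: [-0.2, 0.1, -2.2]
gripper_width: 0.0398
gripper_force: 21.5
```

```bash
cat >> h.py <<'E'
def hover(sel,off,wp,ty):
    "sel 0 blue 1 yellow: held level plate against the tray, and deltas to waypoints"
    o=r.get_obs()['position'];v=trayview();P,e,m=v[1],v[2],v[3+sel];q=P[m];zt=o[2]+off-.035+.0  # nominal
    q=q[(q[:,2]>o[2]-.01)&(q[:,2]<o[2]+.03)];zt=np.median(q[:,2]);q=q[abs(q[:,2]-zt)<.003]
    R=cv2.minAreaRect((q[:,:2]*1000).astype(np.float32));y=trayR()[:,1]
    cy=(np.r_[R[0],0]-ORG*1000)@y;print('t',o.round(4),'under-tcp',(zt-.012-o[2]).round(4),'rect',R,'centre y in tray',cy.round(2),'tcp y',((o-ORG)@y*1000).round(2),'o after',r.get_obs()['position'].round(4))
    for x,z in wp: print(x,z,'delta',((tcp_for(x,0,z,off=off)-o)*1000+y*(1000*(o-ORG)@y+ty-cy)).round(1))
E
python3 - <<'E'
from h import *
state();hover(1,.039,((26,57),(18,50),(11,44),(3,39),(-4,38)),0);state()
E
```

```text
t 16.18 tcp [0.5779 0.1471 0.1281] az -19.8 F [-0.2  0.1 -2.2] w 0.0398 gf 21.45444095134735 q [ 0.07  0.51 -0.55  1.74  0.32  0.98 -0.95]
floor z 0.1 27073
walltop hi [91.9 97.5]
walltop -y [-74.1 -68.9]
walltop +y [68.4 74.3]
t [0.5779 0.1471 0.1281] under-tcp -0.0012 rect ((576.63427734375, 146.71218872070312), (90.76958465576172, 135.16339111328125), 70.59779357910156) centre y in tray -0.27 tcp y -1.32 o after [0.5779 0.1471 0.1282]
26 57 delta [  1.5   5.1 -19.4]
18 50 delta [  0.3   1.5 -29.3]
11 44 delta [ -0.9  -1.6 -37.9]
3 39 delta [ -2.5  -6.1 -46.1]
-4 38 delta [ -4.4 -11.4 -50.3]
t 16.23 tcp [0.5779 0.1471 0.1282] az -19.8 F [ 0.3  0.1 -3.3] w 0.0395 gf 21.454849541187286 q [ 0.07  0.51 -0.55  1.74  0.32  0.98 -0.95]
```

Emit:
carry_out(
  plan=[1.5,5,-10,0,1,1.5,5,-19,0,1,1,3.3,-24,0,1,0.3,1.5,-29,0,1,-0.3,0,-33,0,1,-0.9,-1.6,-37,0,1,-1.5,-3.5,-41,0,1,-2.5,-6,-45,0,1,-2.5,-6,-45,0,1],
)

```text
clock: 16.98
position: [0.5745, 0.1409, 0.0819]
tcp_rot: [0.818, 0.575, -0.001, -0.0]
force: [0.1, -0.2, -0.5]
gripper_width: 0.0396
gripper_force: 22.3
```

```bash
python3 - <<'E'
from h import *
d,P,e,b,yl=trayview();prof(e,yl,(-62,-40,-5,10,30,50,62),-60,80);prof(e,b,(40,55));state()
E
```

```text
floor z 0.1 48356
walltop hi [92.  97.3]
walltop -y [-74.3 -68.7]
walltop +y [68.3 74.3]
y -62 [(-50, 13), (-40, 13), (-30, 13), (-20, 12), (-10, 10)] xr [-44.  -1.]
y -40 [(-20, 12), (-10, 10)] xr [-19.  -1.]
y -5 [(-10, 47), (0, 31), (10, 12), (20, 12), (30, 12), (40, 8)] xr [-3. 44.]
y 10 [(-10, 47), (0, 32), (10, 12), (20, 12), (30, 12), (40, 9)] xr [-3. 44.]
y 30 [(-10, 12), (0, 12), (10, 12), (20, 12), (30, 12), (40, 9)] xr [ 1. 44.]
y 50 [(-10, 12), (0, 12), (10, 12), (20, 12), (30, 12), (40, 9)] xr [ 0. 44.]
y 62 [(-10, 12), (0, 12), (10, 12), (20, 12), (30, 12), (40, 9)] xr [ 1. 44.]
y 40 [(-20, 11), (-10, 12), (10, 51)] xr [-14.  18.]
y 55 [(-60, 12), (-50, 12), (-40, 12), (-30, 12), (-20, 12), (-10, 12)] xr [-51.  -3.]
t 17.03 tcp [0.5744 0.1409 0.082 ] az -19.7 F [-0.2 -0.1 -2.8] w 0.0398 gf 22.08473950624466 q [ 0.07  0.56 -0.53  1.78  0.36  0.89 -0.97]
```

Emit:
carry_out(
  plan=[-0.5,-1.5,-0.8,0,1,-1.1,-3.1,-1.8,0,1,-1.1,-3.1,-1.8,0,1,-1.1,-3.1,-1.8,0,1,-0.8,-2.4,-1.3,0,0.3,-0.8,-2.4,-1.3,0,0.3,-0.8,-2.4,-1.3,0,0.3,-0.8,-2.4,10,0,0.3,-0.8,-2.4,40,0,0.3,-0.8,-2.4,80,0,0,-0.8,-2.4,120,0,0],
)

```text
clock: 17.95
position: [0.5733, 0.1387, 0.2041]
tcp_rot: [0.818, 0.576, -0.001, -0.001]
force: [1.0, -0.2, -0.2]
gripper_width: 0.081
gripper_force: 0.0
```

```bash
python3 - <<'E'
from h import *
d,P,e,b,yl=trayview();prof(e,yl,(-62,-40,10,30,62),-60,80);prof(e,b,(-62,-40,40,55));state()
E
```

```text
floor z 0.0 12546
walltop hi [92.3 97.4]
walltop -y [-74.1 -68.9]
walltop +y [68.7 75.3]
y -62 [(-50, 11), (-40, 11), (-30, 11), (-20, 11), (-10, 11)] xr [-46.  -1.]
y -40 [(-50, 12), (-40, 12), (-30, 12), (-20, 12), (-10, 11)] xr [-45.  -1.]
y 10 [(-50, 11), (-10, 46), (0, 29), (10, 11), (20, 11), (30, 12), (40, 9)] xr [-6. 43.]
y 30 [(-10, 11), (0, 12), (10, 12), (20, 12), (30, 12), (40, 9)] xr [-1. 44.]
y 62 [(-10, 11), (0, 11), (10, 12), (20, 12), (30, 12), (40, 9)] xr [-1. 44.]
y -62 [(-90, 12), (-80, 11), (-70, 11), (-60, 11)] xr [-87.  91.]
y -40 [(-90, 12), (-80, 12), (-70, 11), (-60, 12)] xr [-88.  59.]
y 40 [(-70, 46), (-60, 30), (-50, 11), (-40, 12), (-30, 11), (-20, 12), (-10, 12)] xr [-63.  -4.]
y 55 [(-90, 12), (-80, 12), (-70, 12), (-60, 12), (-50, 11), (-40, 12), (-30, 12), (-20, 12), (-10, 12)] xr [-84.  -4.]
t 18.0 tcp [0.5773 0.1406 0.2134] az -19.7 F [3.1 2.  5.6] w 0.0855 gf 0.0 q [ 0.12  0.42 -0.59  1.66  0.26  1.13 -0.88]
```

Emit:
carry_out(
  plan=[-69,-513,60,90.6,0,-69,-513,60,90.6,0,-69,-513,60,90.6,0,-69,-513,60,90.6,0,-69,-513,60,90.6,0,-69,-513,60,90.6,0,-69,-513,60,90.6,0,-69,-513,60,90.6,0,-69,-513,60,90.6,0,-69,-513,60,90.6,0,-69,-513,60,90.6,0,-69,-513,60,90.6,0],
)

```text
clock: 19.0
position: [0.5105, -0.3313, 0.2586]
tcp_rot: [0.239, 0.971, -0.0, 0.0]
force: [1.8, -0.2, -0.2]
gripper_width: 0.0853
gripper_force: 0.0
```

Emit:
carry_out(
  plan=[0,-20,0,4.7,0,0,-20,0,4.7,0,0,-20,0,4.7,0,0,-20,0,4.7,0],
)

```text
clock: 19.33
position: [0.5115, -0.3479, 0.2578]
tcp_rot: [0.202, 0.979, 0.0, -0.0]
force: [0.1, 0.1, -0.5]
gripper_width: 0.0854
gripper_force: 0.0
```

```bash
python3 - <<'E'
from h import *
state();rib('blue')
E
```

```text
t 19.33 tcp [ 0.5115 -0.3479  0.2578] az 66.7 F [ 0.1  0.1 -0.5] w 0.0854 gf 0.0 q [ 1.05  0.48 -0.76  1.52  0.34  1.28  1.41]
px [295. 169.] 3436 zmax [0.0124 0.0481]
ribtop ((502.8960876464844, -373.89764404296875), (69.0882797241211, 10.074732780456543), 71.33123779296875)
plate ((510.4267883300781, -388.3038635253906), (134.48373413085938, 89.42073822021484), 71.27770233154297)
```

Emit:
carry_out(
  plan=[-8.7,-26,-40,4.6,0,-8.7,-26,-80,4.6,0,-8.7,-26,-120,4.6,0,-8.7,-26,-160,4.6,0,-8.7,-26,-195,4.6,0,-8.7,-26,-225,4.6,0,-8.7,-26,-250,4.6,0,-8.7,-26,-263,4.6,0,-8.7,-26,-263,4.6,0,-8.7,-26,-263,4.6,0],
)

```text
clock: 20.22
position: [0.5035, -0.3741, -0.0048]
tcp_rot: [0.162, 0.987, 0.0, 0.0]
force: [0.3, 0.5, 0.5]
gripper_width: 0.0852
gripper_force: 0.0
```

Emit:
carry_out(
  plan=[0,0,1,0,0.15,0,0,2,0,0.22,0,0,2,0,1,0,0,2,0,1,0,0,2,0,1,0,0,10,0,1,0,0,30,0,1,0,0,60,0,1],
  squeeze=20,
)

```text
clock: 20.88
position: [0.5004, -0.3742, 0.0529]
tcp_rot: [0.162, 0.987, 0.001, -0.003]
force: [0.0, -1.2, -3.3]
gripper_width: 0.0696
gripper_force: 25.6
```

The second L is gripped. I'll carry it over to the high end, turning it by -91°.

Emit:
carry_out(
  plan=[0,0,40,-5,1,0,10,80,-12,1,5,30,120,-19,1,12,65,150,-26,1,19,105,170,-33,1,26,145,180,-40,1,33,185,180,-47,1,40,225,180,-54,1,47,265,180,-61,1,54,305,180,-68,1,61,345,180,-75,1,68,385,180,-82,1],
)

```text
clock: 21.88
position: [0.5676, -0.004, 0.235]
tcp_rot: [0.765, 0.645, -0.0, 0.0]
force: [2.1, 0.2, -4.1]
gripper_width: 0.0693
gripper_force: 25.7
```

Emit:
carry_out(
  plan=[8,40,0,-7,1,16,80,0,-9,1,24,120,-10,-9,1,30,166,-30,-9,1,30,166,-70,-9,1,30,166,-75,-9,1,30,166,-75,-9,1,30,166,-75,-9,1,30,166,-75,-9,1],
)

```text
clock: 22.63
position: [0.5993, 0.1592, 0.1614]
tcp_rot: [0.812, 0.584, 0.001, 0.001]
force: [-0.6, 0.3, -2.6]
gripper_width: 0.069
gripper_force: 26.5
```

```bash
python3 - <<'E'
from h import *
state();hover(0,.044,((74.6,58),(74.6,51),(69.4,49),(65.6,46.8),(62,44.2),(59.8,42.2),(57.5,40)),0);state()
E
```

```text
t 22.63 tcp [0.5993 0.1592 0.1614] az -18.5 F [-0.6  0.3 -2.6] w 0.069 gf 26.481769680976868 q [ 0.06  0.52 -0.56  1.65  0.31  1.07 -0.91]
floor z 0.1 12972
walltop hi [92.  97.6]
walltop -y [-74.2 -69.1]
walltop +y [68.3 74.3]
t [0.5993 0.1592 0.1614] under-tcp 0.002 rect ((584.0888061523438, 151.454833984375), (91.083740234375, 134.73837280273438), 71.48262023925781) centre y in tray -5.7 tcp y -17.39 o after [0.5995 0.1592 0.1617]
74.6 58 delta [  4.4  29.4 -34. ]
74.6 51 delta [  5.5  32.4 -40.1]
69.4 49 delta [  4.3  29.  -44.3]
65.6 46.8 delta [  3.5  26.8 -48.1]
62 44.2 delta [  2.9  25.  -52.1]
59.8 42.2 delta [  2.5  24.  -54.9]
57.5 40 delta [  2.2  23.1 -57.9]
t 22.68 tcp [0.5995 0.1592 0.1617] az -18.5 F [-0.1 -0.2 -3.1] w 0.0692 gf 26.484772861003876 q [ 0.06  0.52 -0.56  1.65  0.31  1.07 -0.91]
```

Emit:
carry_out(
  plan=[4.4,29.4,-15,-1.15,1,4.4,29.4,-30,-1.15,1,4.4,29.4,-34,-1.15,1,4.4,29.4,-34,-1.15,1,4.4,29.4,-34,-1.15,1,4.4,29.4,-34,-1.15,1],
)

```text
clock: 23.18
position: [0.6034, 0.189, 0.1268]
tcp_rot: [0.817, 0.576, 0.001, 0.0]
force: [0.0, -1.6, -0.9]
gripper_width: 0.0696
gripper_force: 28.9
```

```bash
python3 - <<'E'
from h import *
state();hover(0,.044,((74.6,51),(69.4,49),(65.6,46.8),(62,44.2),(59.8,42.2),(57.5,40)),0);state()
d,P,e,b,yl=trayview();prof(e,b,(-60,-40,30,60),-60,110)
E
```

```text
t 23.18 tcp [0.6034 0.189  0.1268] az -19.6 F [ 0.  -1.6 -0.9] w 0.0696 gf 28.933968544006348 q [-0.    0.57 -0.54  1.65  0.34  1.02 -1.  ]
floor z 0.3 3408
walltop hi [94.4 97.9]
walltop +y [68.4 74.6]
t [0.6034 0.189  0.1268] under-tcp 0.0113 rect ((598.6834716796875, 212.87808227539062), (33.30621337890625, 135.255126953125), 70.78421020507812) centre y in tray 1.22 tcp y -11.24 o after [0.6034 0.1891 0.1268]
74.6 51 delta [ 2.1  2.4 -5.6]
69.4 49 delta [ 0.9 -1.1 -9.8]
65.6 46.8 delta [  0.1  -3.3 -13.5]
62 44.2 delta [ -0.5  -5.1 -17.5]
59.8 42.2 delta [ -0.9  -6.  -20.3]
57.5 40 delta [ -1.2  -7.  -23.3]
t 23.23 tcp [0.6034 0.1891 0.1268] az -19.6 F [ 0.2 -1.5  0.9] w 0.0695 gf 29.043917655944824 q [-0.    0.57 -0.54  1.65  0.34  1.02 -1.  ]
floor z 0.3 3389
walltop hi [94.4 97.9]
walltop +y [68.4 74.3]
y -60 [(60, 32), (70, 30), (80, 28), (90, 26)] xr [-83.  98.]
y -40 [(60, 67), (70, 49), (80, 28), (90, 26)] xr [-83.  98.]
y 30 [(-60, 31), (60, 31), (70, 30), (80, 28), (90, 26)] xr [-55.  97.]
y 60 [(50, 34), (60, 32), (70, 31), (80, 29), (90, 26)] xr [-86.  97.]
```

The L touched the high wall's top and has already pivoted to about 9° off the floor plane. I'll lift it slightly, shift it downhill and lower it into the pocket.

Emit:
carry_out(
  plan=[0.5,-2.2,3.5,0,1,0.5,-2.2,3.5,0,1,-1.6,-8.2,0.1,0,1,-1.6,-8.2,0.1,0,1,0,-3.7,-8.7,0,1,0,-3.7,-8.7,0,1,0.7,-1.5,-13.1,0,1,0.7,-1.5,-13.1,0,1],
)

```text
clock: 23.95
position: [0.6031, 0.1888, 0.1114]
tcp_rot: [0.817, 0.577, -0.0, -0.0]
force: [1.5, -0.5, -4.4]
gripper_width: 0.0698
gripper_force: 28.6
```

```bash
python3 - <<'E'
from h import *
state();d,P,e,b,yl=trayview();prof(e,b,(-60,-45,0,30,60),40,110,6)
g=e[b&(e[...,0]>50)&(e[...,2]<40)];print('L y',np.percentile(g[:,1],[.3,99.7]));print('Q',((r.get_obs()['position']+[0,0,.044]-ORG)@trayR()*1000).round(1))
E
```

```text
t 23.95 tcp [0.6031 0.1888 0.1114] az -19.5 F [ 1.5 -0.5 -4.4] w 0.0698 gf 28.63752543926239 q [-0.01  0.59 -0.54  1.66  0.35  0.99 -1.  ]
floor z 0.3 4228
walltop hi [91.7 97.8]
walltop -y [-74.2 -69.1]
walltop +y [68.3 74.5]
y -60 [(52, 19), (58, 18), (64, 17), (70, 16), (76, 14), (82, 13), (88, 13)] xr [-84.  89.]
y -45 [(58, 25), (64, 36), (70, 16), (82, 13), (88, 13)] xr [-83.  89.]
y 0 [(58, 26), (64, 39), (70, 16), (76, 15), (82, 14), (88, 13)] xr [61. 89.]
y 30 [(58, 18), (64, 17), (70, 16), (76, 15), (82, 14), (88, 13)] xr [-55.  89.]
y 60 [(40, 21), (46, 20), (52, 19), (58, 18), (64, 17), (70, 16), (76, 15), (82, 14), (88, 13)] xr [-60.  89.]
L y [-65.586199    67.51371503]
Q [ 67.2 -11.   44.2]
```

Emit:
carry_out(
  plan=[0,-0.3,-1.5,0,1,-0.2,-0.7,-3,0,1,-0.3,-1,-4.5,0,1,-0.5,-1.4,-6,0,1,-0.5,-1.4,-6.5,0,1,-0.5,-1.4,-6.5,0,1],
)

```text
clock: 24.5
position: [0.6033, 0.1884, 0.108]
tcp_rot: [0.817, 0.577, 0.002, -0.0]
force: [-2.7, 1.5, 8.9]
gripper_width: 0.0696
gripper_force: 30.1
```

```bash
python3 - <<'E'
from h import *
state();d,P,e,b,yl=trayview();prof(e,b,(-60,-45,30,60),40,110,6)
print('Q',((r.get_obs()['position']+[0,0,.044]-ORG)@trayR()*1000).round(1))
E
```

```text
t 24.5 tcp [0.6033 0.1884 0.108 ] az -19.5 F [-2.7  1.5  8.9] w 0.0696 gf 30.112130641937256 q [-0.    0.59 -0.54  1.66  0.35  0.98 -1.  ]
floor z 0.3 4420
walltop hi [92.2 97.8]
walltop -y [-74.3 -69. ]
walltop +y [68.3 74.6]
y -60 [(46, 16), (52, 16), (58, 15), (64, 14), (70, 14), (76, 13), (82, 12), (88, 12)] xr [-83.  88.]
y -45 [(52, 51), (58, 27), (64, 38), (70, 14), (76, 12), (82, 12), (88, 12)] xr [-80.  88.]
y 30 [(58, 15), (64, 15), (70, 14), (76, 13), (82, 12), (88, 12)] xr [-55.  88.]
y 60 [(40, 17), (46, 17), (52, 16), (58, 15), (64, 15), (70, 14), (76, 13), (82, 12), (88, 12)] xr [46. 88.]
Q [ 65.2 -11.4  41. ]
```

Emit:
carry_out(
  plan=[0.4,1,2,0,1,0.9,2.2,2.9,0,1,0.9,2.2,2.9,0,1,0.7,1.7,1,0,1,0.5,1.2,-0.5,0,1,0.3,0.8,-2,0,1,0.1,0.3,-3.4,0,1,0.1,0.3,-3.4,0,1],
)

```text
clock: 25.22
position: [0.6028, 0.1867, 0.103]
tcp_rot: [0.817, 0.577, -0.0, 0.0]
force: [-4.2, -1.7, 6.0]
gripper_width: 0.0692
gripper_force: 29.3
```

```bash
python3 - <<'E'
from h import *
state();d,P,e,b,yl=trayview();prof(e,b,(-60,-45,30,60),40,110,6)
g=e[b&(e[...,0]>75)&(e[...,2]>9)&(e[...,2]<20)];print('top edge',np.percentile(g[:,0],[95,99,99.8]))
print('Q',((r.get_obs()['position']+[0,0,.044]-ORG)@trayR()*1000).round(1))
E
```

```text
t 25.22 tcp [0.6028 0.1867 0.103 ] az -19.6 F [-4.2 -1.7  6. ] w 0.0692 gf 29.29332286119461 q [-0.01  0.6  -0.53  1.67  0.35  0.98 -1.01]
floor z 0.3 4832
walltop hi [92.1 97.8]
walltop -y [-74.3 -69. ]
walltop +y [64.5 74.3]
y -60 [(46, 12), (52, 12), (58, 12), (64, 12), (70, 12), (76, 12), (82, 12)] xr [-86.  88.]
y -45 [(52, 47), (58, 29), (64, 12), (70, 12), (76, 12), (82, 11), (88, 12)] xr [-75.  88.]
y 30 [(52, 12), (58, 12), (64, 12), (70, 12), (76, 12), (82, 12), (88, 12)] xr [-55.  88.]
y 60 [(40, 12), (46, 12), (52, 12), (58, 12), (64, 12), (70, 12), (76, 12), (82, 12)] xr [45. 88.]
top edge [87.57877767 88.1563068  88.56866095]
Q [ 61.4 -11.4  37.3]
```

It lies flat, 12 mm everywhere, with its upper edge at 88.5. I'll release, lift, and check the layer and tab.

Emit:
carry_out(
  plan=[0,0,0,0,0,0,0,0,0,0,0,0,0,0,0,0,0,15,0,0,0,0,50,0,0,0,0,90,0,0,0,0,130,0,0,-5,-30,150,0,0,-10,-60,150,0,0,-15,-90,150,0,0,-15,-90,150,0,0,-15,-90,150,0,0],
)

```text
clock: 26.27
position: [0.588, 0.0945, 0.2525]
tcp_rot: [0.818, 0.575, -0.0, 0.001]
force: [-0.1, -0.0, -0.1]
gripper_width: 0.0856
gripper_force: 0.0
```

```bash
python3 - <<'E'
from h import *
state();d,P,e,b,yl=trayview();cv2.imwrite('pics/w7.png',d['pixels'][:,:,::-1])
prof(e,b,(-62,-40,0,40,62),-100,110,10);prof(e,yl,(-62,-40,40,62),-100,100)
H,S,V=cv2.split(cv2.cvtColor(d['pixels'],cv2.COLOR_RGB2HSV));m=((H<6)|(H>174))&(S>140)&(abs(e[...,0])<60)&(abs(e[...,1])<130)
g=e[m];print('red',len(g),np.percentile(g,[1,50,99],0).round(1));t=g[g[:,2]>48];print('top',np.percentile(t,[1,99],0).round(1));state()
E
```

```text
t 26.27 tcp [0.588  0.0945 0.2525] az -19.8 F [-0.1 -0.  -0.1] w 0.0856 gf 0.0 q [ 0.18  0.39 -0.57  1.6   0.23  1.22 -0.78]
floor z 0.5 937
walltop hi [92.3 97.2]
walltop -y [-74. -69.]
walltop +y [68.7 74.5]
y -62 [(-90, 11), (-80, 11), (-70, 12), (-60, 12), (-50, 12), (-10, 11), (0, 11), (10, 12), (20, 11), (30, 11), (40, 12), (50, 11), (60, 11), (70, 11), (80, 11)] xr [-82.  88.]
y -40 [(-90, 11), (-80, 12), (-70, 12), (-60, 12), (-50, 12), (-10, 11), (0, 11), (10, 12), (20, 11), (30, 12), (50, 45), (60, 14), (70, 11), (80, 11)] xr [-83.  88.]
y 0 [(-100, 17), (-70, 46), (-60, 31), (-50, 12), (50, 46), (60, 14), (70, 11), (80, 11)] xr [-62.  88.]
y 40 [(-100, 17), (-70, 46), (-60, 31), (-50, 11), (-40, 12), (-30, 12), (-20, 12), (-10, 11), (40, 12), (50, 12), (60, 12), (70, 11), (80, 11)] xr [-62.  88.]
y 62 [(-90, 11), (-80, 12), (-70, 12), (-60, 12), (-50, 12), (-40, 12), (-30, 12), (-20, 12), (-10, 12), (40, 11), (50, 11), (60, 12), (70, 12), (80, 11)] xr [-85.  88.]
y -62 [(-50, 11), (-40, 11), (-30, 12), (-20, 11), (-10, 11)] xr [-46.  -3.]
y -40 [(-50, 12), (-40, 12), (-30, 12), (-20, 12), (-10, 11)] xr [-46.  -3.]
y 40 [(-10, 11), (0, 12), (10, 12), (20, 12), (30, 12), (40, 11)] xr [-0. 43.]
y 62 [(-10, 11), (0, 12), (10, 12), (20, 12), (30, 12), (40, 11)] xr [-0. 43.]
red 844 [[-13.1  97.3  23.9]
 [  6.   99.3  45.2]
 [ 16.5 108.3  52.5]]
top [[-14.   97.4  48.2]
 [ 16.3 108.5  52.7]]
t 26.32 tcp [0.5879 0.0966 0.2525] az -19.6 F [ 0.2  0.4 -0.4] w 0.0854 gf 0.0 q [ 0.18  0.39 -0.58  1.6   0.22  1.22 -0.78]
```

View pics/w7.png

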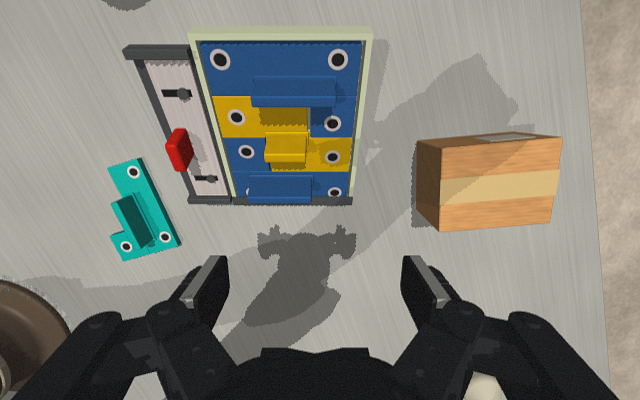

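The picture shows the three brackets nested flat: blue at row 60, yellow at 130, blue at 185. The tab is at (179,150), centred at tray (1.5, 103). Next I'll grip the tab.

Emit:
carry_out(
  plan=[-36,28,-10,0,0.5,-73,56,-30,0,0.5,-109,84,-60,0,0.5,-109,84,-80,0,0.5,-109,84,-80,0,0.5,-109,84,-80,0,0.5,-109,84,-110,0,0.5,-109,84,-140,0,0.5,-109,84,-158,0,0.5,-109,84,-158,0,0.5,-109,84,-158,0,0.5],
)

```text
clock: 27.23
position: [0.4796, 0.1815, 0.0947]
tcp_rot: [0.817, 0.577, -0.0, -0.0]
force: [-0.9, 0.4, 0.3]
gripper_width: 0.0428
gripper_force: 0.0
```

Emit:
carry_out(
  plan=[0,0,0,0,0.7,0,0,0,0,1,0,0,0,0,1,0,0,0,0,1,0,0,0,0,1],
  squeeze=25,
)

```text
clock: 27.65
position: [0.48, 0.1816, 0.0961]
tcp_rot: [0.817, 0.577, 0.001, 0.0]
force: [-0.3, -0.4, 6.5]
gripper_width: 0.011
gripper_force: 29.7
```

Emit:
carry_out(
  plan=[3,-1.1,1,0,1,6,-2.1,1,0,1,9,-3.2,1,0,1,12,-4.3,1,0,1,15,-5.4,1,0,1,18,-6.4,1,0,1,21,-7.5,1,0,1,23.5,-8.4,1,0,1,25.4,-9.1,1,0,1,25.4,-9.1,1,0,1,25.4,-9.1,1,0,1],
)

```text
clock: 28.57
position: [0.5014, 0.1738, 0.096]
tcp_rot: [0.816, 0.578, -0.002, -0.001]
force: [-14.6, 4.8, 14.8]
gripper_width: 0.0118
gripper_force: 30.9
```

```bash
python3 - <<'E'
from h import *
state();p=r.get_obs()['position'];print('moved',((p-[.48,.1816,.0961])@trayR()*1000).round(1),'F tray',(r.get_obs()['force']@trayR()).round(1))
E
```

```text
t 28.57 tcp [0.5014 0.1738 0.096 ] az -19.4 F [-14.6   4.8  14.8] w 0.0118 gf 30.896612405776978 q [ 0.03  0.46 -0.58  1.92  0.33  0.86 -1.06]
moved [ -0.2 -22.8   0. ] F tray [ 6.6 15.4 13.3]
```

Emit:
carry_out(
  plan=[1.5,-0.5,-1,0,1,2.8,-1,-1,0,1,2.8,-1,-1,0,1,2.8,-1,-1,0,1],
)

```text
clock: 28.9
position: [0.5015, 0.1737, 0.0959]
tcp_rot: [0.816, 0.578, -0.003, -0.002]
force: [-26.6, 5.8, 31.4]
gripper_width: 0.0117
gripper_force: 33.6
```

```bash
python3 - <<'E'
from h import *
state();p=r.get_obs()['position'];print('moved',((p-[.48,.1816,.0961])@trayR()*1000).round(1),'F tray',(r.get_obs()['force']@trayR()).round(1))
for n in('wrist','side','scene'):
    d=cam(n);e=(pts(d)-ORG)@trayR()*1000;H,S,V=cv2.split(cv2.cvtColor(d['pixels'],cv2.COLOR_RGB2HSV))
    m=((H<6)|(H>174))&(S>140)&(abs(e[...,0])<60)&(abs(e[...,1])<130);g=e[m];print(n,len(g),np.percentile(g,[2,50,98],0).round(1).tolist() if len(g) else '')
    D=np.load(n+'1.npz') if n!='wrist' else None
    if D is not None:
        e=(D['P']-ORG)@trayR()*1000;H,S,V=cv2.split(cv2.cvtColor(D['pix'],cv2.COLOR_RGB2HSV));m=((H<6)|(H>174))&(S>140)&(abs(e[...,0])<60)&(abs(e[...,1])<130);g=e[m];print(' was',len(g),np.percentile(g,[2,50,98],0).round(1).tolist())
E
```

```text
t 28.9 tcp [0.5015 0.1737 0.0959] az -19.4 F [-26.6   5.8  31.4] w 0.0117 gf 33.6002853512764 q [ 0.03  0.47 -0.58  1.91  0.32  0.86 -1.06]
moved [ -0.3 -22.9  -0.1] F tray [11.7 27.  29.3]
wrist 1863 [[-10.8, 74.9, 22.8], [15.4, 80.4, 44.9], [17.1, 85.8, 51.9]]
side 8 [[-9.8, 77.0, 25.8], [14.0, 81.1, 30.1], [15.8, 97.3, 48.7]]
 was 95 [[-10.4, 102.0, 24.5], [5.3, 107.3, 40.0], [17.4, 110.3, 52.3]]
scene 8 [[15.1, 78.3, 24.0], [17.0, 81.3, 27.5], [18.5, 86.3, 35.2]]
 was 70 [[-7.4, 96.9, 26.4], [8.1, 99.7, 39.8], [18.9, 107.6, 53.8]]
```

Firm resistance after about 23 mm, but I was also pressing down with about 30 N. I'll relieve the vertical load and push again to tell the stop from a jam.

Emit:
carry_out(
  plan=[-2,0.7,4,0,1,-3,1,6,0,1,-3,1,6,0,1,-3,1,6,0,1],
)

```text
clock: 29.38
position: [0.501, 0.173, 0.0978]
tcp_rot: [0.816, 0.578, -0.002, -0.002]
force: [-3.1, 9.0, -18.4]
gripper_width: 0.0115
gripper_force: 26.6
```

Emit:
carry_out(
  plan=[1.5,-0.5,0,0,1,3,-1,0,0,1,3,-1,0,0,1,3,-1,0,0,1],
)

```text
clock: 29.72
position: [0.501, 0.1729, 0.0977]
tcp_rot: [0.816, 0.578, -0.004, -0.003]
force: [-14.2, 10.9, -9.3]
gripper_width: 0.0115
gripper_force: 28.3
```

The tab's y is now 79.8, against an expected 79.5 at the end stop, and it stays put with the vertical load off. It is at the stop, so I'll let go.

Emit:
carry_out(
  plan=[-2,0,0,0,1,-2,0,0,0,0.5,-2,0,0,0,0.5,-2,0,0,0,0.5,-2,0,0,0,0.5,-2,0,30,0,0.5,-2,0,70,0,0.5,-2,0,110,0,0.5,30,-30,150,0,0.5,55,-60,160,0,0.5,55,-60,160,0,0.5],
)

```text
clock: 30.63
position: [0.5666, 0.106, 0.2644]
tcp_rot: [0.818, 0.575, 0.002, 0.003]
force: [-0.0, 0.1, -0.3]
gripper_width: 0.0427
gripper_force: 0.0
```

```bash
python3 - <<'E'
from h import *
state();d,P,e,b,yl=trayview()
prof(e,b,(-62,-40,40),-100,110,10);prof(e,yl,(-40,40),-100,100)
H,S,V=cv2.split(cv2.cvtColor(d['pixels'],cv2.COLOR_RGB2HSV));m=((H<6)|(H>174))&(S>140)&(abs(e[...,0])<60)&(abs(e[...,1])<130)
g=e[m];t=g[g[:,2]>48];print('tab top',np.percentile(t,[1,99],0).round(1))
g=e[(b|yl)&(e[...,2]<14)&(abs(e[...,0]+25)<8)];print('bracket visible to y',np.percentile(g[:,1],99.5).round(1))
E
```

```text
t 30.63 tcp [0.5666 0.106  0.2644] az -19.9 F [-0.   0.1 -0.3] w 0.0427 gf 0.0 q [ 0.18  0.35 -0.59  1.63  0.21  1.22 -0.8 ]
floor z 1.5 753
walltop hi [92.5 97.3]
walltop -y [-74.  -68.8]
y -62 [(-90, 12), (-80, 11), (-70, 11), (-60, 11), (-50, 12), (-10, 11), (0, 11), (10, 11), (20, 11), (30, 12), (40, 11), (50, 11), (60, 11), (70, 11), (80, 11)] xr [-83.  88.]
y -40 [(-90, 11), (-80, 12), (-70, 11), (-60, 11), (-50, 12), (-10, 12), (0, 12), (10, 12), (20, 12), (30, 12), (50, 45), (60, 14), (70, 12), (80, 11)] xr [-85.  88.]
y 40 [(-70, 46), (-60, 30), (-50, 11), (-40, 11), (-30, 12), (-20, 12), (-10, 12), (40, 11), (50, 12), (60, 11), (70, 12), (80, 11)] xr [-62.  88.]
y -40 [(-50, 11), (-40, 11), (-30, 11), (-20, 12), (-10, 11)] xr [-47.  -3.]
y 40 [(-10, 11), (0, 12), (10, 12), (20, 12), (30, 11), (40, 12)] xr [-2. 42.]
tab top [[-14.   74.8  48.2]
 [ 16.5  85.7  52.6]]
bracket visible to y 53.6
```

Tab travel measures 22.7 mm. I'll use the last picture to compare the guide pins in their slots before and after.

```bash
python3 - <<'E'
from h import *
d=cam('wrist');e=(pts(d)-ORG)@trayR()*1000
H,S,V=cv2.split(cv2.cvtColor(d['pixels'],cv2.COLOR_RGB2HSV));m=((H<6)|(H>174))&(S>140)&(abs(e[...,0])<60)&(abs(e[...,1])<130)
v,u=np.where(m);print(u.mean(),v.mean());x0,y0=max(0,int(u.mean())-70),max(0,int(v.mean())-100)
a=cv2.resize(cv2.imread('pics/w7.png')[40:210,110:240],(395,520),interpolation=cv2.INTER_CUBIC)
c=cv2.resize(d['pixels'][y0:y0+170,x0:x0+130,::-1],(395,520),interpolation=cv2.INTER_CUBIC)
cv2.imwrite('pics/w8.png',np.hstack([a,c]))
E
```

```text
228.53262518968134 151.15022761760244
```

View pics/w8.png

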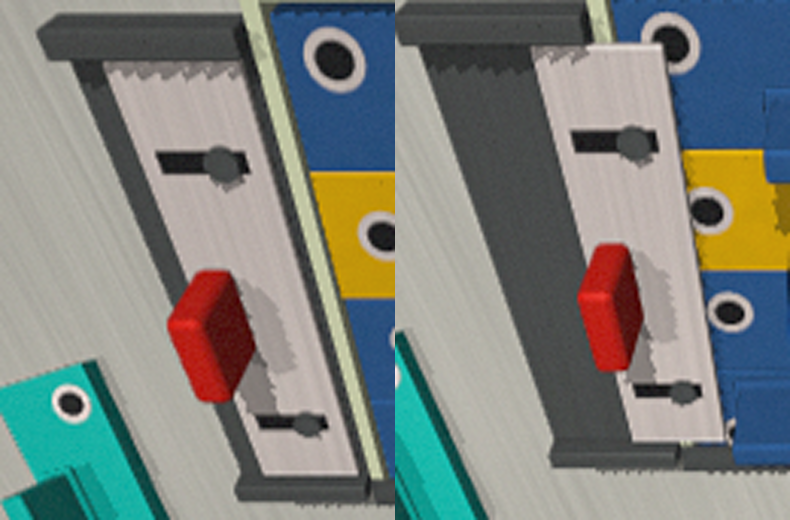

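The right half shows the rail over the bracket edges; its pins move with it, so they prove nothing. I'll do one clean test: push the tab from outside with closed fingers, to rule out the inner finger having blocked it.

Emit:
carry_out(
  plan=[-30,25,-10,0,1,-65,50,-20,0,1,-97,73,-40,0,1,-97,73,-60,0,1,-97,73,-60,0,1,-97,73,-60,0,1,-97,73,-100,0,1,-97,73,-140,0,1,-97,73,-160,0,1,-97,73,-160,0,1,-97,73,-160,0,1],
)

```text
clock: 31.65
position: [0.466, 0.1834, 0.1008]
tcp_rot: [0.817, 0.576, -0.0, -0.0]
force: [0.4, 0.4, -0.0]
gripper_width: -0.0001
gripper_force: 0.0
```

Emit:
carry_out(
  plan=[3,-1.1,0,0,1,6,-2.2,0,0,1,9,-3.3,0,0,1,12,-4.3,0,0,1,14,-5,0,0,1,16,-5.7,0,0,1,16,-5.7,0,0,1],
)

```text
clock: 32.23
position: [0.4815, 0.1781, 0.1007]
tcp_rot: [0.817, 0.577, 0.0, 0.0]
force: [-0.8, -0.1, -0.8]
gripper_width: 0.0001
gripper_force: 0.0
```

Emit:
carry_out(
  plan=[3,-1.1,0,0,1,3,-1.1,0,0,1,3,-1.1,0,0,1],
)

```text
clock: 32.48
position: [0.482, 0.178, 0.1005]
tcp_rot: [0.816, 0.577, -0.001, -0.001]
force: [-8.0, 1.1, 7.1]
gripper_width: -0.0003
gripper_force: 3.8
```

Emit:
carry_out(
  plan=[3,-1.1,1,0,1,3,-1.1,1,0,1,3,-1.1,1,0,1],
)

```text
clock: 32.73
position: [0.482, 0.1779, 0.1006]
tcp_rot: [0.816, 0.578, -0.003, -0.002]
force: [-13.9, 5.0, 4.8]
gripper_width: 0.0001
gripper_force: 7.7
```

Emit:
carry_out(
  plan=[-4,1.5,0,0,1,-12,4,0,0,1,-20,7,0,0,1,-20,7,40,0,1,-20,7,80,0,1,0,-20,120,0,0.5,40,-60,140,0,0.5,85,-80,150,0,0.5,85,-80,150,0,0.5,85,-80,150,0,0.5],
)

```text
clock: 33.57
position: [0.5775, 0.0905, 0.2532]
tcp_rot: [0.819, 0.573, 0.002, 0.002]
force: [-0.6, -1.0, -0.0]
gripper_width: 0.0428
gripper_force: 0.0
```

```bash
python3 - <<'E'
from h import *
state();d,P,e,b,yl=trayview()
H,S,V=cv2.split(cv2.cvtColor(d['pixels'],cv2.COLOR_RGB2HSV));m=((H<6)|(H>174))&(S>140)&(abs(e[...,0])<60)&(abs(e[...,1])<130)
g=e[m];t=g[g[:,2]>48];print('tab top',np.percentile(t,[1,99],0).round(1));prof(e,b,(-40,),-100,110);prof(e,yl,(-40,40),-100,100)
E
```

```text
t 33.57 tcp [0.5775 0.0905 0.2532] az -20.0 F [-0.6 -1.  -0. ] w 0.0428 gf 0.0 q [ 0.2   0.37 -0.59  1.63  0.22  1.2  -0.78]
floor z 0.6 953
walltop hi [91.9 97.2]
walltop -y [-74.  -68.9]
tab top [[-14.5  74.8  48.2]
 [ 16.3  85.7  53. ]]
y -40 [(-90, 11), (-80, 11), (-70, 11), (-60, 12), (-50, 12), (-10, 12), (0, 11), (10, 12), (20, 12), (30, 12), (50, 46), (60, 13), (70, 12), (80, 11)] xr [-85.  88.]
y -40 [(-50, 12), (-40, 12), (-30, 11), (-20, 11), (-10, 11)] xr [-46.  -3.]
y 40 [(-10, 11), (0, 12), (10, 12), (20, 12), (30, 11), (40, 12)] xr [-1. 42.]
```

The push gave 14 N against 3 N of friction with no movement, so the rail is at its hard stop. The brackets are flat and nothing is touching them, so I'm handing in.

```bash
python3 -c "
from bench import r
print(r.close_job())"
```

```text
the job is handed in; nothing more can be done
None
```

The three brackets are nested flat in the tray in the order asked, the retainer rail is slid in until it would go no further and released, and the job was handed in at about 34 s; the rail moved about 22.7 mm by camera against the stated 25, but a 14 N push did not move it further, so I took it to be at its end stop.

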